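Rack the drained filter cassettes

ROBOT

A 7-joint arm with a two-finger parallel gripper is mounted at the origin on a cart in front of the work surface, level with it; the furniture and walls round the work are solid. World frame = base frame: x ahead of the robot, y to its left, z up, the work surface at z = 0. Lengths are in mm, angles in rad, forces in N, time in s.
With the tool pointing down it reaches from about 400 to 900 mm from the base axis. Payload 5.5 kg.
Tool frame: the origin (TCP) lies at the very end of the fingers, on their centre line; the grasp point (between the pads) lies 19 mm behind it (robot.grip_point_offset is the z of the grasp point in the tool frame, in mm); z points along the fingers, y is the line along which they close (so a half turn about z gives the same grasp; the last joint's range is limited). The gripper opens to 92 mm and grips with 3 to 60 N. Pads are 19 mm wide; open, the fingers measure 130 mm over their backs; the gripper's body (75 mm by 190 mm) begins 47 mm behind the grasp point.
Start: joints at [1.442, 0.501, -0.427, 1.55, 0.221, 1.138, -0.21], TCP at [248.237, -600.732, 226.729] pointing down, gripper open.
Joint ranges: [-2.88, 2.88], [-0.31, 2.03], [-1.54, 1.56], [0.2, 2.42], [-1.41, 4.55], [0.19, 2.02], [-2.57, 2.57]. Speed limits (rad/s): [2.57, 2.57, 3.14, 3.14, 3.14, 3.14, 3.14].

INTERFACE

Orientations are given as a rotation vector (axis times angle).
In Python, from plant import robot gives the robot as it stands.
- The arm moves only by the tool servo_tool, never from a script. Its argument "moves" is a list of rows, each an object of numbers: "claw": the opening, from -1 (shut) to 1 (fully open); "dx", "dy", "dz": the shift along the tool's x, y, z scaled (see below); "roll": the turn about the tool's z scaled (see below). A call has exactly 5 rows; each row shifts and turns the commanded pose from where the row before left it, along the tool's axes as they then stand; what a row does not reach is not made up. The controller multiplies each number of a shift by 120 mm and each number of a turn by 360 degrees. A row lasts 1/8 s, in which the tool goes at most 62.5 mm and 10.7 degrees, less where a joint would pass 70% of its speed; a pose out of reach is approached as far as the arm can. A call with a number of a shift or a turn outside -1 to 1 is refused whole. A call with a gripper value outside its range is refused whole. The fingers move at their own pace and stop on an object; "force" is the grip in N (left out, the last holds). Time passes only in rows, so rows that do not move let the fingers close, or fill a call up. It gives the time, the measured TCP pose, the force and the opening at its end, in the units of the state.
- robot.sense(): the state, without advancing time (a new reading comes with each control period).
- robot.get_image(name): name is "side" or "top" or "wrist"; returns the picture (420x560x3 uint8, blue, green, red); there is no depth.
- robot.get_calibration(name): a dict with "K" (3x3 intrinsics, pixels), "k1" (the pictures are not rectified: a ray, as slopes to the right and down, at radius r is drawn at 1 + k1 r^2 times it, then the intrinsics apply), "T" (4x4, takes a point from camera to world coordinates). Camera axes: x right, y down, z forward; pixel columns grow to the right and rows downward; lengths in mm; the calibration is good to about 2 mm. A picture is of the moment at which its call begins: read the wrist's pose just before it. get_calibration takes no time and is no camera call; for the wrist camera it gives the pose at the moment of the call.
- robot.job_done(): hands the job in, once; it reports no verdict.
The state is a dict: "time": time; "qpos": joint angles; "qvel": joint speeds; "tau": joint torques, N m; "tool_pos": TCP position; "tool_rot": TCP orientation; "wrist_force": force on the tool from outside, world axes, zero at the start; "moment": the same for the moment, N m; "gripper_width": opening from 0.0 (shut) to 1.0 (fully open).
Only numpy, scipy, OpenCV 4.12 (cv2) and the standard library are available. Lean on these libraries where they do the work, as an engineer would, in place of code of your own. Each camera call takes 0.05 s, during which the arm holds its last target. There are 200 camera calls.

TASK

Take the three drained filter cassettes (red, blue and yellow banded) off the leaning drain stand and stand each one on edge, coloured band up, in the storage rack slot marked with clips of its own colour, roughly centred along the slot and resting on the rack's board. Lower them in gently rather than dropping them, never let one fall flat, and leave the black-banded cassette already in the rack and everything else on the worktop where it stands.

Things in the scene. Friction and masses are not known exactly. Their poses are not given: they have to be found in the camera images.
- cassette_red: Flat white filter cassette with a red band along its top edge, 120 wide x 100 tall x 12 mm thick, about 0.14 kg. Origin at the centre of its bottom edge face; its x is the thickness direction, y the width, z points up the cassette to the coloured edge. Starts leaning in the drain stand.
- cassette_blue: Flat white filter cassette with a blue band along its top edge, 104 wide x 92 tall x 12 mm thick, about 0.14 kg. Origin at the centre of its bottom edge face; its x is the thickness direction, y the width, z points up the cassette to the coloured edge. Starts leaning in the drain stand.
- cassette_yellow: Flat white filter cassette with a yellow band along its top edge, 90 wide x 86 tall x 12 mm thick, about 0.14 kg. Origin at the centre of its bottom edge face; its x is the thickness direction, y the width, z points up the cassette to the coloured edge. Starts leaning in the drain stand.
- tag_red: Pair of red clips on the rack's base, one at each end of one slot (fixed). Origin at the centre of that slot's floor; x across the slot, y along the slot, z up. The clips' faces are 66 mm from the origin along y and 3 mm higher than the slot floor.
- tag_blue: Pair of blue clips on the rack's base, one at each end of one slot (fixed). Origin at the centre of that slot's floor; x across the slot, y along the slot, z up. The clips' faces are 66 mm from the origin along y and 3 mm higher than the slot floor.
- tag_yellow: Pair of yellow clips on the rack's base, one at each end of one slot (fixed). Origin at the centre of that slot's floor; x across the slot, y along the slot, z up. The clips' faces are 66 mm from the origin along y and 3 mm higher than the slot floor.
- cassette_black: Same kind of cassette with a black band, 105 wide x 96 tall x 12 thick, already standing in the rack's fourth slot. Same axes as the others.
- rack: Fixed white rack, 156 (x) x 116 (y) mm; slot floor 12 mm above worktop; slots along y at x = -60, -20, 20, 60. Each slot lies between four 8 mm round-topped steel posts, 12.5 mm either side of its middle (17 mm clear) and 28 mm either way along it, reaching 42 mm above its floor. Origin under its centre, on the worktop.
- stand: Fixed grey drain stand, 164 (x) x 124 (y) mm. Holds cassettes at x = -38, 12, 62 mm, each on a sloping ledge 30 mm up, leaning 0.30 rad from vertical with the band towards the stand's -x, against two 8 mm steel rods (y = -30, 30) that reach 40 mm up its face; 4 mm lip at the other side. Origin under its centre, on the worktop.
- amber_bottle: Bystander: bottle with blue cap, dia 56, 104 tall, standing between stand and rack. Origin at the centre of its underside.
- cylinder: Bystander: clear measuring cylinder, foot 50x58, 160 tall, standing between stand and rack, towards the keyboard. Origin at the centre of its underside.
- tape: Bystander: roll of masking tape lying flat, dia 62, 19 high. Origin at the centre of its underside.
- jar: Bystander: white jar with red lid, dia 46, 64 tall. Origin at the centre of its underside.
- filter_jar: Bystander: white jar with green lid, dia 62, 89 tall. Origin at the centre of its underside.
- beaker: Bystander: empty clear beaker, dia 72, 85 tall, at the front left of the worktop. Origin at the centre of its underside.
There are look-alikes about, which are no part of the job. What is shaped like the cassette_yellow but orange is not meant.

How it is judged:
By the outcome, as a careful person would: the job done as asked, in the order asked, and still so for the second after the job is handed in, with the robot touching nothing.
It also fails if it takes over 72 s, if anything falls off the work surface, if the arm or the gripper's body presses on something with over 40 N, if the wrist force passes 120 N, or if a joint passes its speed limit or range.

## Working session

There is one attempt and no reset: what is moved stays moved. The work goes in short steps, Python scripts to look and compute and a tool call to move; the robot and the scene stay as the last step left them, time stands still between calls to the robot, and variables do not carry over. Pictures are saved under pics/ and viewed, on a budget of 10 in all, crops included, one or two more only if the job needs it, and the job is handed in when it is done.

Besides the shell and the picture viewer there is one more tool, called after "Request:" by a JSON object that holds its "api" and its "payload". servo_tool: Moves the arm, as the interface text tells. Its arguments: {"type":"object","properties":{"moves":{"type":"array"},"force":{"type":"number"}},"required":["moves"]}

```bash
ls; mkdir -p pics; python3 - <<'E'
from plant import robot
import cv2,numpy as np
for n in("top","side"):
    cv2.imwrite(f"pics/{n}0.png",robot.get_image(n))
    c=robot.get_calibration(n);print(n,np.round(c["K"],1).tolist(),c["k1"],np.round(c["T"],3).tolist())
c=robot.get_calibration("wrist");print(np.round(c["K"],1).tolist(),c["k1"],np.round(c["T"],3).tolist())
print(robot.sense(),robot.grip_point_offset)
E
```

```text
pics
top [[450.6, 0.0, 281.6], [0.0, 450.6, 206.5], [0.0, 0.0, 1.0]] -0.14876339077429412 [[-0.023, -0.985, 0.168, 304.69], [-1.0, 0.02, -0.021, 27.374], [0.017, -0.169, -0.986, 1195.059], [0.0, 0.0, 0.0, 1.0]]
side [[504.5, 0.0, 287.2], [0.0, 504.5, 213.0], [0.0, 0.0, 1.0]] 0.014461373345925534 [[-0.626, 0.545, -0.557, 1372.73], [0.78, 0.437, -0.449, 690.861], [-0.001, -0.715, -0.699, 1118.759], [0.0, 0.0, 0.0, 1.0]]
[[365.5, 0.0, 278.3], [0.0, 365.5, 206.1], [0.0, 0.0, 1.0]] -0.018693556445997007 [[0.383, -0.894, -0.233, 310.273], [-0.924, -0.371, -0.094, -574.909], [-0.002, 0.251, -0.968, 384.432], [0.0, 0.0, 0.0, 1.0]]
{'time': 0.1, 'qpos': array([ 1.44220724,  0.50177591, -0.42682448,  1.55133579,  0.2208274 ,
        1.13828715, -0.21032072]), 'qvel': array([-6.16457959e-04, -1.59194195e-03, -1.50010420e-03, -2.62782335e-03,
        1.12665734e-03, -9.47470859e-04, -9.07352954e-05]), 'tau': array([-1.05182739e-02, -5.67874217e+01, -5.83828390e+00, -2.79915744e+01,
       -6.89760852e-02,  2.41481914e-02,  2.62008996e-05]), 'tool_pos': array([ 247.92681645, -600.18500395,  225.77391097]), 'tool_rot': array([-3.07980160e+00, -6.11237379e-01,  4.49779688e-04]), 'wrist_force': array([6.95522782e-01, 4.69848797e-04, 1.28737421e-01]), 'moment': array([ 0.03627921,  0.02967008, -0.01181211]), 'gripper_width': 1.0031723972986264} -18.8
```

View pics/top0.png

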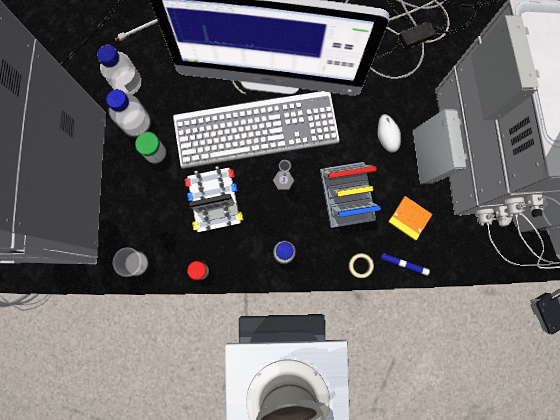

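View pics/side0.png

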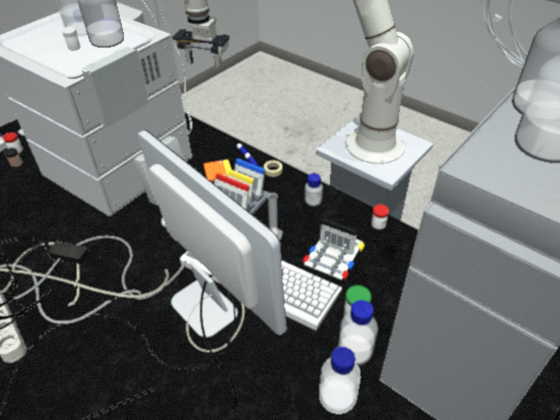

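The stand is at about (350,195) in the top view, with red (352,172), yellow (354,190) and blue (358,210). The rack is at (212,200), with the black cassette in it. The orange plate lying at (410,217) is the decoy. Next I enlarge both areas.

```bash
python3 - <<'E'
import cv2,numpy as np
a=cv2.imread("pics/top0.png")
r=cv2.resize(a[155:245,175:255],None,fx=6,fy=6,interpolation=cv2.INTER_CUBIC)[:, :400]
r=cv2.resize(a[160:240,180:246],(396,480),interpolation=cv2.INTER_CUBIC)
s=cv2.resize(a[155:235,315:382],(402,480),interpolation=cv2.INTER_CUBIC)
cv2.imwrite("pics/crop1.png",np.hstack([r,s]))
E
```

```text
(no output)
```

View pics/crop1.png

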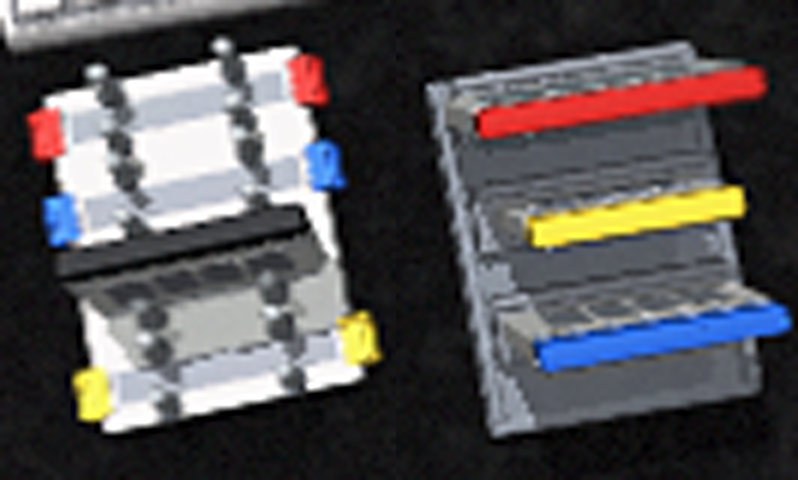

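Left half is the rack. The clip pairs, in crop pixels, are red (45,133)/(308,80), blue (60,220)/(326,165) and yellow (92,394)/(358,340). Right half is the stand, with band ends red (478,122)-(766,80), yellow (530,232)-(745,200) and blue (538,355)-(790,318). The bands lean towards the robot.

```bash
cat > h.py <<'E'
import cv2,numpy as np
from scipy.spatial.transform import Rotation as R
def pix(C,uv,z):
    """pixel -> world point on height z"""
    K=np.array(C["K"],float);T=np.array(C["T"],float)
    p=cv2.undistortPoints(np.array([[uv]],float),K,np.array([C["k1"],0,0,0,0.]))[0,0] if 0 else None
    d=(np.array(uv,float)-K[:2,2])/np.diag(K)[:2]
    s=d.copy()
    for _ in range(20): s=d/(1+C["k1"]*(s@s))
    v=T[:3,:3]@np.r_[s,1]
    return T[:3,3]+v*(z-T[2,3])/v[2]
def proj(C,P):
    K=np.array(C["K"],float);T=np.array(C["T"],float)
    c=T[:3,:3].T@(np.array(P)-T[:3,3]);s=c[:2]/c[2]
    return (s*(1+C["k1"]*(s@s)))*np.diag(K)[:2]+K[:2,2]
E
sed -i '/undistortPoints/d' h.py
python3 - <<'E'
from plant import robot
from h import *
C=robot.get_calibration("top")
def rep(n,a,b,ox,oy,z):
    A,B=[pix(C,(p[0]/6+ox,p[1]/6+oy),z) for p in(a,b)]
    d=A-B;print(n,np.round((A+B)/2),"len",round(np.linalg.norm(d)),"ang",round(np.degrees(np.arctan2(d[1],d[0])),1))
for n,a,b in(("red",(45,133),(308,80)),("blue",(60,220),(326,165)),("yel",(92,394),(358,340))): rep(n,a,b,180,160,15)
for n,a,b,z in(("red",(478,122),(766,80),124),("yel",(530,232),(745,200),111),("blue",(538,355),(790,318),117)): rep(n,a,b,249,155,z)
rep("black",(58,262),(308,218),180,160,108)
rep("standfar",(430,88),(690,45),249,155,30);rep("standnear",(495,435),(760,390),249,155,0)
s=robot.sense();Rm=R.from_rotvec(s["tool_rot"]).as_matrix();print(np.round(Rm,3))
E
```

```text
red [588. 195.  15.] len 120 ang 100.4
blue [549. 187.  15.] len 121 ang 100.7
yel [470. 173.  15.] len 120 ang 100.5
red [ 571. -173.  124.] len 122 ang 97.6
yel [ 525. -179.  111.] len 91 ang 97.5
blue [ 474. -186.  117.] len 105 ang 97.1
black [510. 179. 108.] len 104 ang 99.0
standfar [ 610. -163.   30.] len 120 ang 98.7
standnear [ 458. -191.    0.] len 122 ang 98.3
[[ 0.924  0.382 -0.001]
 [ 0.382 -0.924  0.002]
 [ 0.    -0.002 -1.   ]]
```

```bash
cat >> h.py <<'E'
import math
def plan(robot,target,yaw,n,step=55,claw=None):
    """rows to reach TCP target with tool-x heading yaw (deg) from the pose now; world shift spread over n rows"""
    s=robot.sense();p=s["tool_pos"];M=R.from_rotvec(s["tool_rot"]).as_matrix()
    th=math.atan2(M[1,0],M[0,0]);dyaw=(yaw-math.degrees(th)+180)%360-180
    d=(np.array(target,float)-p)/n;t=math.radians(dyaw)/n
    print("now",np.round(p,1),"yaw",round(math.degrees(th),1),"d",np.round(d*n,1),"mm/row",round(np.linalg.norm(d),1),"deg/row",round(dyaw/n,2),"w",round(s["gripper_width"],3),"F",np.round(s["wrist_force"],1),"t",round(s["time"],2))
    for i in range(n):
        a=th+t*i
        dx=d[0]*math.cos(a)+d[1]*math.sin(a);dy=d[0]*math.sin(a)-d[1]*math.cos(a)
        print({"dx":round(dx/120,3),"dy":round(dy/120,3),"dz":round(-d[2]/120,3),"roll":round(-math.degrees(t)/360,4)})
E
python3 - <<'E'
from plant import robot
from h import *
plan(robot,(380,-250,250),98,10)
E
```

```text
now [ 247.9 -600.2  225.8] yaw 22.5 d [132.1 350.2  24.2] mm/row 37.5 deg/row 7.55 w 1.003 F [0.7 0.  0.1] t 0.1
{'dx': np.float64(0.213), 'dy': np.float64(-0.228), 'dz': np.float64(-0.02), 'roll': -0.021}
{'dx': np.float64(0.241), 'dy': np.float64(-0.198), 'dz': np.float64(-0.02), 'roll': -0.021}
{'dx': np.float64(0.265), 'dy': np.float64(-0.164), 'dz': np.float64(-0.02), 'roll': -0.021}
{'dx': np.float64(0.284), 'dy': np.float64(-0.128), 'dz': np.float64(-0.02), 'roll': -0.021}
{'dx': np.float64(0.299), 'dy': np.float64(-0.089), 'dz': np.float64(-0.02), 'roll': -0.021}
{'dx': np.float64(0.308), 'dy': np.float64(-0.049), 'dz': np.float64(-0.02), 'roll': -0.021}
{'dx': np.float64(0.312), 'dy': np.float64(-0.008), 'dz': np.float64(-0.02), 'roll': -0.021}
{'dx': np.float64(0.31), 'dy': np.float64(0.033), 'dz': np.float64(-0.02), 'roll': -0.021}
{'dx': np.float64(0.303), 'dy': np.float64(0.073), 'dz': np.float64(-0.02), 'roll': -0.021}
{'dx': np.float64(0.291), 'dy': np.float64(0.112), 'dz': np.float64(-0.02), 'roll': -0.021}
```

Request:
{"api": "servo_tool", "payload": {"moves": [{"dx": 0.21,"dy": -0.23,"dz": -0.02,"roll": -0.021,"claw": -0.26},{"dx": 0.24,"dy": -0.2,"dz": -0.02,"roll": -0.021,"claw": -0.26},{"dx": 0.27,"dy": -0.16,"dz": -0.02,"roll": -0.021,"claw": -0.26},{"dx": 0.28,"dy": -0.13,"dz": -0.02,"roll": -0.021,"claw": -0.26},{"dx": 0.3,"dy": -0.09,"dz": -0.02,"roll": -0.021,"claw": -0.26}]}}

```text
time: 0.72
tool_pos: [313.9, -424.1, 238.4]
tool_rot: [-2.713, -1.582, 0.0]
wrist_force: [0.8, 1.0, 0.5]
gripper_width: 0.503
```

Request:
{"api": "servo_tool", "payload": {"moves": [{"dx": 0.31,"dy": -0.05,"dz": -0.02,"roll": -0.021,"claw": -0.26},{"dx": 0.31,"dy": -0.01,"dz": -0.02,"roll": -0.021,"claw": -0.26},{"dx": 0.31,"dy": 0.03,"dz": -0.02,"roll": -0.021,"claw": -0.26},{"dx": 0.3,"dy": 0.07,"dz": -0.02,"roll": -0.021,"claw": -0.26},{"dx": 0.29,"dy": 0.11,"dz": -0.02,"roll": -0.021,"claw": -0.26}]}}

```text
time: 1.35
tool_pos: [378.5, -249.3, 250.6]
tool_rot: [-2.055, -2.376, 0.0]
wrist_force: [0.5, -0.4, -0.1]
gripper_width: 0.368
```

```bash
python3 - <<'E'
from plant import robot
from h import *
plan(robot,(525,-180,250),98,5)
print(robot.sense()["qpos"])
E
```

```text
now [ 378.5 -249.3  250.6] yaw 98.3 d [146.5  69.3  -0.6] mm/row 32.4 deg/row -0.06 w 0.368 F [ 0.5 -0.4 -0.1] t 1.35
{'dx': np.float64(0.079), 'dy': np.float64(0.258), 'dz': np.float64(0.001), 'roll': 0.0002}
{'dx': np.float64(0.079), 'dy': np.float64(0.258), 'dz': np.float64(0.001), 'roll': 0.0002}
{'dx': np.float64(0.08), 'dy': np.float64(0.258), 'dz': np.float64(0.001), 'roll': 0.0002}
{'dx': np.float64(0.08), 'dy': np.float64(0.258), 'dz': np.float64(0.001), 'roll': 0.0002}
{'dx': np.float64(0.08), 'dy': np.float64(0.258), 'dz': np.float64(0.001), 'roll': 0.0002}
[ 1.33643599  0.16015886 -0.88178202  1.9831454   0.14174642  1.06074772
  0.53617443]
```

Tracking is accurate. I move above the middle of the stand and look with the wrist camera.

Request:
{"api": "servo_tool", "payload": {"moves": [{"dx": 0.08,"dy": 0.26,"claw": -0.26},{"dx": 0.08,"dy": 0.26,"claw": -0.26},{"dx": 0.08,"dy": 0.26,"claw": -0.26},{"dx": 0.08,"dy": 0.26,"claw": -0.26},{"dx": 0.08,"dy": 0.26,"claw": -0.26}]}}

```text
invalid input at $.moves[0]: expected keys claw, dx, dy, dz, roll
```

```bash
python3 - <<'E'
from plant import robot
from h import *
import json
c=robot.get_calibration("wrist");a=robot.get_image("wrist")
json.dump({k:(np.array(v).tolist()) for k,v in c.items()},open("w1.json","w"))
cv2.imwrite("pics/w1.png",cv2.resize(a,(800,600),interpolation=cv2.INTER_CUBIC))
E
```

```text
(no output)
```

View pics/w1.png

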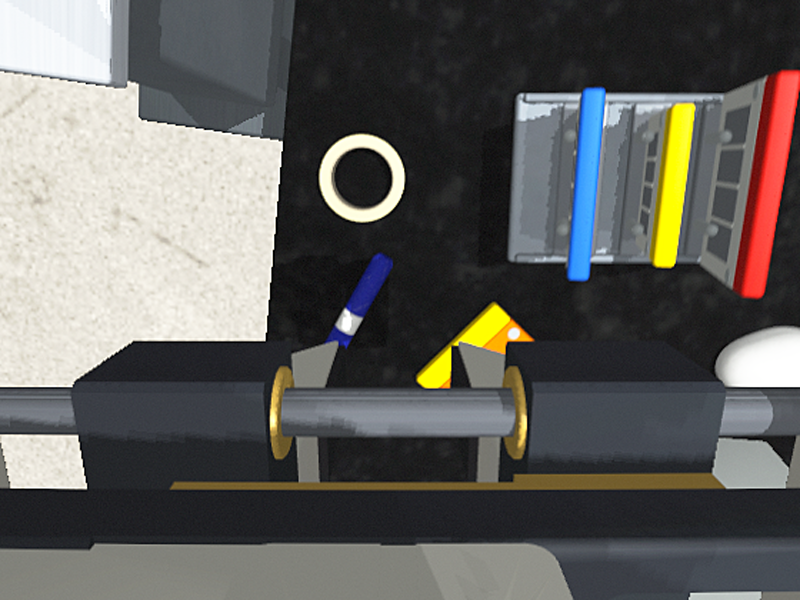

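The move was refused because every row needs all five keys. The wrist view from here still shows the stand: blue (594,88)-(578,280), yellow (683,104)-(664,267) and red (787,71)-(750,297). The decoy is at (470,345).

```bash
python3 - <<'E'
from h import *
import json
from plant import robot
C=json.load(open("w1.json"));f=1/1.42857
def rep(n,a,b,z):
    A,B=[pix(C,(p[0]*f,p[1]*f),z) for p in(a,b)]
    d=A-B;print(n,np.round((A+B)/2),"len",round(np.linalg.norm(d)),"ang",round(np.degrees(np.arctan2(d[1],d[0])),1))
rep("blue",(594,88),(578,280),117);rep("yel",(683,104),(664,267),111);rep("red",(787,71),(750,297),124)
plan(robot,(525,-180,250),98,5)
E
```

```text
blue [ 474. -183.  117.] len 104 ang 98.5
yel [ 525. -176.  111.] len 90 ang 98.9
red [ 570. -169.  124.] len 120 ang 98.6
now [ 380.7 -244.1  251. ] yaw 99.0 d [144.3  64.1  -1. ] mm/row 31.6 deg/row -0.19 w 0.37 F [ 1.   3.6 -0.7] t 1.4
{'dx': np.float64(0.068), 'dy': np.float64(0.254), 'dz': np.float64(0.002), 'roll': 0.0005}
{'dx': np.float64(0.069), 'dy': np.float64(0.254), 'dz': np.float64(0.002), 'roll': 0.0005}
{'dx': np.float64(0.07), 'dy': np.float64(0.254), 'dz': np.float64(0.002), 'roll': 0.0005}
{'dx': np.float64(0.071), 'dy': np.float64(0.254), 'dz': np.float64(0.002), 'roll': 0.0005}
{'dx': np.float64(0.071), 'dy': np.float64(0.253), 'dz': np.float64(0.002), 'roll': 0.0005}
```

Request:
{"api": "servo_tool", "payload": {"moves": [{"dx": 0.08,"dy": 0.26,"dz": 0,"roll": 0,"claw": -0.26},{"dx": 0.08,"dy": 0.26,"dz": 0,"roll": 0,"claw": -0.26},{"dx": 0.08,"dy": 0.26,"dz": 0,"roll": 0,"claw": -0.26},{"dx": 0.08,"dy": 0.26,"dz": 0,"roll": 0,"claw": -0.26},{"dx": 0.08,"dy": 0.26,"dz": 0,"roll": 0,"claw": -0.26}]}}

```text
time: 2.02
tool_pos: [526.8, -181.0, 250.3]
tool_rot: [-2.061, -2.37, 0.001]
wrist_force: [0.4, -1.3, 0.4]
gripper_width: 0.368
```

```bash
python3 - <<'E'
from plant import robot
from h import *
import json
c=robot.get_calibration("wrist");a=robot.get_image("wrist")
json.dump({k:(np.array(v).tolist()) for k,v in c.items()},open("w2.json","w"))
cv2.imwrite("pics/w2.png",cv2.resize(a,(800,600),interpolation=cv2.INTER_CUBIC))
E
```

```text
(no output)
```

View pics/w2.png

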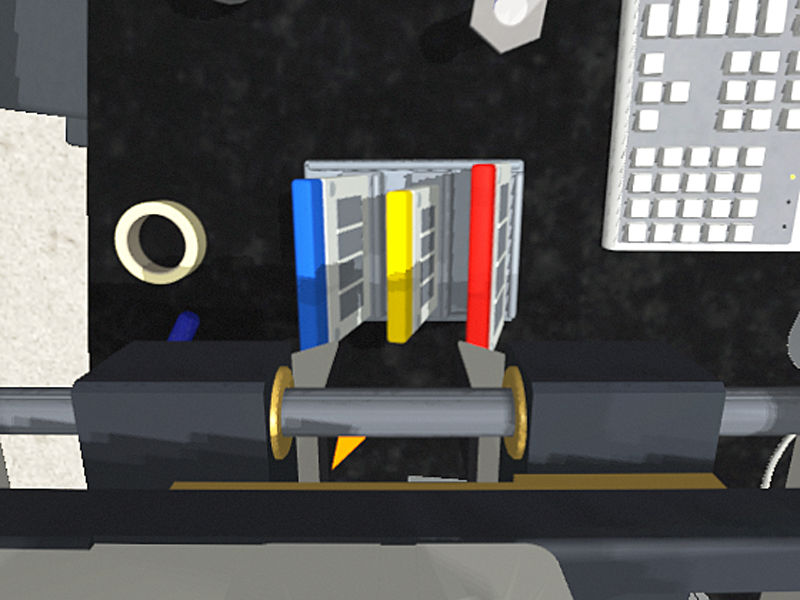

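```bash
python3 - <<'E'
from h import *
import json
from plant import robot
C=json.load(open("w2.json"));f=1/1.42857
def rep(n,a,b,z):
    A,B=[pix(C,(p[0]*f,p[1]*f),z) for p in(a,b)]
    d=A-B;print(n,np.round((A+B)/2,1),"A",np.round(A,1),"len",round(np.linalg.norm(d)),"ang",round(np.degrees(np.arctan2(d[1],d[0])),1))
rep("blue",(309,180),(313,349),117);rep("yel",(399,190),(397,342),111);rep("red",(484,165),(478,348),124)
rep("stand",(304,160),(523,160),30)
plan(robot,(575,-170,150),98.5,5)
E
```

```text
blue [ 477. -181.  117.] A [ 471.  -132.3  117. ] len 98 ang 97.0
yel [ 526.3 -175.8  111. ] A [ 520.6 -131.1  111. ] len 90 ang 97.3
red [ 570.8 -162.   124. ] A [ 563.2 -111.1  124. ] len 103 ang 98.5
stand [ 528.6 -113.5   30. ] A [ 452.2 -124.3   30. ] len 154 ang -171.9
now [ 530.6 -177.9  250.7] yaw 98.2 d [  44.4    7.9 -100.7] mm/row 22.1 deg/row 0.06 w 0.367 F [3.4 1.5 1.3] t 2.08
{'dx': np.float64(0.002), 'dy': np.float64(0.075), 'dz': np.float64(0.168), 'roll': -0.0002}
{'dx': np.float64(0.002), 'dy': np.float64(0.075), 'dz': np.float64(0.168), 'roll': -0.0002}
{'dx': np.float64(0.002), 'dy': np.float64(0.075), 'dz': np.float64(0.168), 'roll': -0.0002}
{'dx': np.float64(0.002), 'dy': np.float64(0.075), 'dz': np.float64(0.168), 'roll': -0.0002}
{'dx': np.float64(0.002), 'dy': np.float64(0.075), 'dz': np.float64(0.168), 'roll': -0.0002}
```

Request:
{"api": "servo_tool", "payload": {"moves": [{"dx": 0.005,"dy": 0.075,"dz": 0.17,"roll": 0,"claw": -0.35},{"dx": 0.005,"dy": 0.075,"dz": 0.17,"roll": 0,"claw": -0.35},{"dx": 0.0,"dy": 0.075,"dz": 0.17,"roll": 0,"claw": -0.35},{"dx": 0.0,"dy": 0.075,"dz": 0.17,"roll": 0,"claw": -0.35},{"dx": 0.0,"dy": 0.075,"dz": 0.17,"roll": 0,"claw": -0.35}]}}

```text
time: 2.7
tool_pos: [570.9, -173.8, 147.0]
tool_rot: [-2.06, -2.371, 0.0]
wrist_force: [0.5, 0.3, 0.1]
gripper_width: 0.324
```

```bash
python3 - <<'E'
from plant import robot
from h import *
import json
c=robot.get_calibration("wrist");a=robot.get_image("wrist")
json.dump({k:(np.array(v).tolist()) for k,v in c.items()},open("w3.json","w"))
cv2.imwrite("pics/w3.png",cv2.resize(a,(800,600),interpolation=cv2.INTER_CUBIC))
plan(robot,(575.5,-169.5,98),98.5,5)
E
```

```text
now [ 570.4 -173.1  144.6] yaw 98.1 d [  5.1   3.6 -46.6] mm/row 9.4 deg/row 0.09 w 0.319 F [ 0.2 -0.1 -1.6] t 2.75
{'dx': np.float64(0.005), 'dy': np.float64(0.009), 'dz': np.float64(0.078), 'roll': -0.0002}
{'dx': np.float64(0.005), 'dy': np.float64(0.009), 'dz': np.float64(0.078), 'roll': -0.0002}
{'dx': np.float64(0.005), 'dy': np.float64(0.009), 'dz': np.float64(0.078), 'roll': -0.0002}
{'dx': np.float64(0.005), 'dy': np.float64(0.009), 'dz': np.float64(0.078), 'roll': -0.0002}
{'dx': np.float64(0.005), 'dy': np.float64(0.009), 'dz': np.float64(0.078), 'roll': -0.0002}
```

View pics/w3.png

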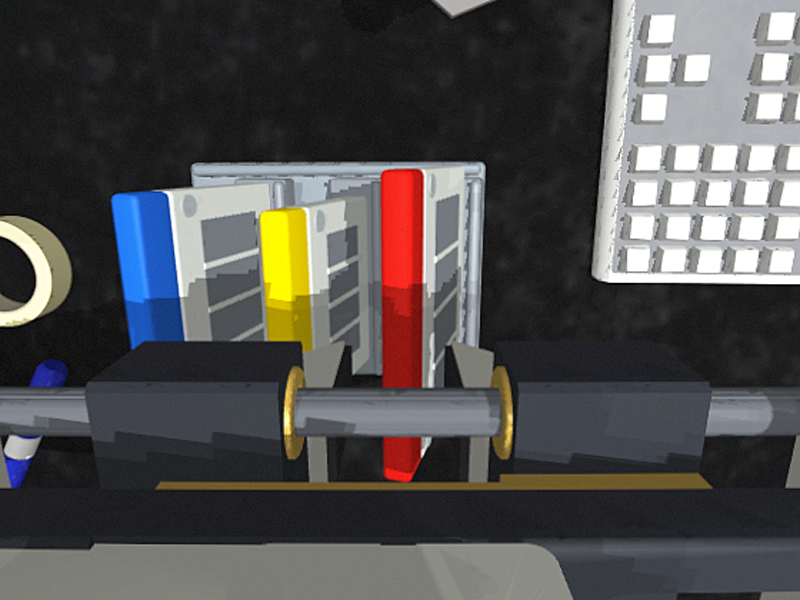

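Red sits between the fingers, spanning (403,170)-(403,478), with the finger centre at about x=400. I check its middle, then descend.

```bash
python3 - <<'E'
from h import *
import json
C=json.load(open("w3.json"));f=1/1.42857
for n,a,b,z in (("red",(403,172),(402,474),125),("yellow A",(284,210),(284,210),112),("blueA",(142,194),(142,194),118)):
    A,B=[pix(C,(p[0]*f,p[1]*f),z) for p in(a,b)]
    d=A-B;print(n,np.round((A+B)/2,1),"A",np.round(A,1),"len",round(np.linalg.norm(d)),"ang",round(np.degrees(np.arctan2(d[1],d[0])),1))
E
```

```text
red [ 572.1 -168.6  125. ] A [ 564.  -111.3  125. ] len 116 ang 98.0
yellow A [ 522.7 -131.2  112. ] A [ 522.7 -131.2  112. ] len 0 ang 0.0
blueA [ 473.2 -131.9  118. ] A [ 473.2 -131.9  118. ] len 0 ang 0.0
```

Request:
{"api": "servo_tool", "payload": {"moves": [{"dx": 0.0,"dy": 0.015,"dz": 0.08,"roll": 0,"claw": -0.35},{"dx": 0.01,"dy": 0.015,"dz": 0.08,"roll": 0,"claw": -0.35},{"dx": 0.01,"dy": 0.01,"dz": 0.08,"roll": 0,"claw": -0.35},{"dx": 0.0,"dy": 0.0,"dz": 0.08,"roll": 0,"claw": -0.35},{"dx": 0.0,"dy": 0.0,"dz": 0.08,"roll": 0,"claw": -0.35}]}}

```text
time: 3.38
tool_pos: [575.0, -170.9, 100.3]
tool_rot: [2.06, 2.372, -0.0]
wrist_force: [0.0, -0.2, 0.0]
gripper_width: 0.327
```

Request:
{"api": "servo_tool", "payload": {"moves": [{"dx": 0,"dy": 0,"dz": 0,"roll": 0,"claw": -1},{"dx": 0,"dy": 0,"dz": 0,"roll": 0,"claw": -1},{"dx": 0,"dy": 0,"dz": 0,"roll": 0,"claw": -1},{"dx": 0,"dy": 0,"dz": 0,"roll": 0,"claw": -1},{"dx": 0,"dy": 0,"dz": 0,"roll": 0,"claw": -1}], "force": 10}}

```text
time: 4.0
tool_pos: [575.6, -170.6, 101.1]
tool_rot: [2.059, 2.371, 0.001]
wrist_force: [2.9, 0.7, -1.5]
gripper_width: 0.199
```

Request:
{"api": "servo_tool", "payload": {"moves": [{"dx": 0,"dy": 0,"dz": -0.08,"roll": 0,"claw": -1},{"dx": 0,"dy": 0,"dz": -0.08,"roll": 0,"claw": -1},{"dx": 0,"dy": 0,"dz": -0.1,"roll": 0,"claw": -1},{"dx": 0,"dy": 0,"dz": -0.1,"roll": 0,"claw": -1},{"dx": 0,"dy": 0,"dz": -0.1,"roll": 0,"claw": -1}], "force": 12}}

```text
time: 4.62
tool_pos: [574.1, -171.0, 156.6]
tool_rot: [-2.06, -2.371, 0.002]
wrist_force: [-0.9, 0.6, -2.6]
gripper_width: 0.13
```

Width 0.13 is 12 mm, so the plate has swung upright in the pads. I tighten and lift.

Request:
{"api": "servo_tool", "payload": {"moves": [{"dx": 0,"dy": 0,"dz": 0,"roll": 0,"claw": -1},{"dx": 0,"dy": 0,"dz": -0.2,"roll": 0,"claw": -1},{"dx": 0,"dy": 0,"dz": -0.25,"roll": 0,"claw": -1},{"dx": 0,"dy": 0,"dz": -0.25,"roll": 0,"claw": -1},{"dx": 0,"dy": 0,"dz": -0.2,"roll": 0,"claw": -1}], "force": 30}}

```text
time: 5.25
tool_pos: [574.6, -170.7, 264.6]
tool_rot: [-2.06, -2.372, 0.001]
wrist_force: [-0.1, -0.7, -1.9]
gripper_width: 0.129
```

```bash
python3 - <<'E'
from plant import robot
from h import *
import json
c=robot.get_calibration("wrist");a=robot.get_image("wrist");b=robot.get_image("side")
json.dump({k:(np.array(v).tolist()) for k,v in c.items()},open("w4.json","w"))
cv2.imwrite("pics/w4.png",np.hstack([cv2.resize(a,(533,400)),cv2.resize(b[120:260,150:250],(267,400),interpolation=cv2.INTER_CUBIC)]))
plan(robot,(588,195,265),100.5,10)
E
```

```text
now [ 576.3 -170.8  266.2] yaw 98.0 d [ 11.7 365.8  -1.2] mm/row 36.6 deg/row 0.25 w 0.128 F [ 1.1  0.4 -1.3] t 5.35
{'dx': np.float64(0.3), 'dy': np.float64(0.052), 'dz': np.float64(0.001), 'roll': -0.0007}
{'dx': np.float64(0.3), 'dy': np.float64(0.054), 'dz': np.float64(0.001), 'roll': -0.0007}
{'dx': np.float64(0.3), 'dy': np.float64(0.055), 'dz': np.float64(0.001), 'roll': -0.0007}
{'dx': np.float64(0.3), 'dy': np.float64(0.056), 'dz': np.float64(0.001), 'roll': -0.0007}
{'dx': np.float64(0.299), 'dy': np.float64(0.057), 'dz': np.float64(0.001), 'roll': -0.0007}
{'dx': np.float64(0.299), 'dy': np.float64(0.059), 'dz': np.float64(0.001), 'roll': -0.0007}
{'dx': np.float64(0.299), 'dy': np.float64(0.06), 'dz': np.float64(0.001), 'roll': -0.0007}
{'dx': np.float64(0.299), 'dy': np.float64(0.061), 'dz': np.float64(0.001), 'roll': -0.0007}
{'dx': np.float64(0.298), 'dy': np.float64(0.063), 'dz': np.float64(0.001), 'roll': -0.0007}
{'dx': np.float64(0.298), 'dy': np.float64(0.064), 'dz': np.float64(0.001), 'roll': -0.0007}
```

View pics/w4.png

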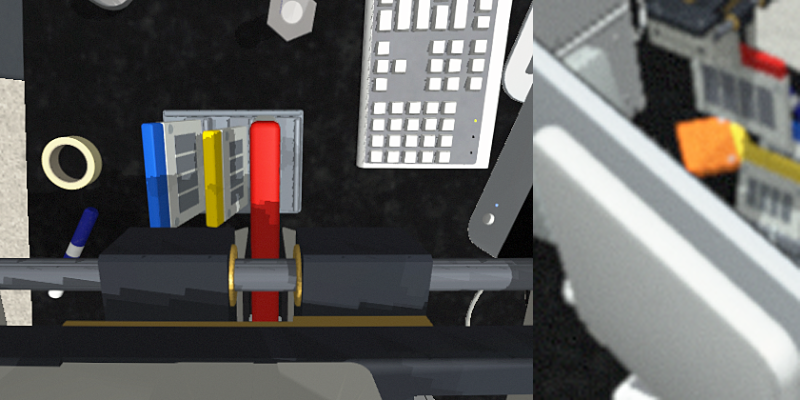

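Red hangs upright, held at its centre, and the other two are undisturbed. I carry it over the rack.

Request:
{"api": "servo_tool", "payload": {"moves": [{"dx": 0.3,"dy": 0.05,"dz": 0,"roll": -0.001,"claw": -1},{"dx": 0.3,"dy": 0.05,"dz": 0,"roll": -0.001,"claw": -1},{"dx": 0.3,"dy": 0.055,"dz": 0,"roll": -0.001,"claw": -1},{"dx": 0.3,"dy": 0.055,"dz": 0,"roll": -0.001,"claw": -1},{"dx": 0.3,"dy": 0.06,"dz": 0,"roll": -0.001,"claw": -1}]}}

```text
time: 5.98
tool_pos: [578.6, 12.9, 262.2]
tool_rot: [-2.022, -2.403, 0.003]
wrist_force: [0.1, -0.4, -2.2]
gripper_width: 0.132
```

Request:
{"api": "servo_tool", "payload": {"moves": [{"dx": 0.3,"dy": 0.06,"dz": 0,"roll": -0.001,"claw": -1},{"dx": 0.3,"dy": 0.06,"dz": 0,"roll": -0.001,"claw": -1},{"dx": 0.3,"dy": 0.06,"dz": 0,"roll": 0,"claw": -1},{"dx": 0.3,"dy": 0.065,"dz": 0,"roll": 0,"claw": -1},{"dx": 0.3,"dy": 0.065,"dz": 0,"roll": 0,"claw": -1}]}}

```text
time: 6.6
tool_pos: [583.0, 196.4, 262.0]
tool_rot: [-2.007, -2.415, 0.004]
wrist_force: [0.2, 0.3, -1.8]
gripper_width: 0.125
```

Request:
{"api": "servo_tool", "payload": {"moves": [{"dx": 0,"dy": 0,"dz": 0.2,"roll": 0,"claw": -1},{"dx": 0,"dy": 0,"dz": 0.2,"roll": 0,"claw": -1},{"dx": 0,"dy": 0,"dz": 0.1,"roll": 0,"claw": -1},{"dx": 0,"dy": 0,"dz": 0,"roll": 0,"claw": -1},{"dx": 0,"dy": 0,"dz": 0,"roll": 0,"claw": -1}]}}

```text
time: 7.22
tool_pos: [584.3, 196.1, 204.5]
tool_rot: [2.007, 2.416, 0.001]
wrist_force: [0.4, 0.2, -1.4]
gripper_width: 0.13
```

```bash
python3 - <<'E'
from plant import robot
from h import *
import json
c=robot.get_calibration("wrist");a=robot.get_image("wrist")
json.dump({k:(np.array(v).tolist()) for k,v in c.items()},open("w5.json","w"))
cv2.imwrite("pics/w5.png",cv2.resize(a,(800,600),interpolation=cv2.INTER_CUBIC))
plan(robot,(588,195,150),100.5,5)
E
```

```text
now [584.4 196.2 204.8] yaw 100.6 d [  3.6  -1.2 -54.8] mm/row 11.0 deg/row -0.01 w 0.128 F [ 0.1 -0.2 -0.7] t 7.28
{'dx': np.float64(-0.003), 'dy': np.float64(0.006), 'dz': np.float64(0.091), 'roll': 0.0}
{'dx': np.float64(-0.003), 'dy': np.float64(0.006), 'dz': np.float64(0.091), 'roll': 0.0}
{'dx': np.float64(-0.003), 'dy': np.float64(0.006), 'dz': np.float64(0.091), 'roll': 0.0}
{'dx': np.float64(-0.003), 'dy': np.float64(0.006), 'dz': np.float64(0.091), 'roll': 0.0}
{'dx': np.float64(-0.003), 'dy': np.float64(0.006), 'dz': np.float64(0.091), 'roll': 0.0}
```

View pics/w5.png

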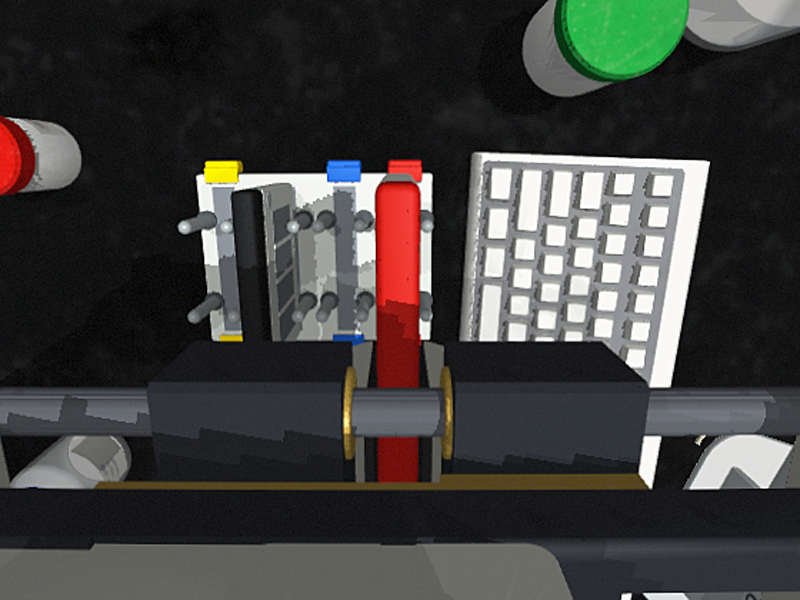

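The wrist view over the rack shows the clips at yellow (223,167), blue (344,167) and red (405,167), with lower clips at blue (347,338) and yellow (231,338). Posts beside the red slot are at about (365,224) and (428,224).

```bash
python3 - <<'E'
from h import *
import json
C=json.load(open("w5.json"));f=1/1.42857
for n,p,z in (("ytop",(223,168),15),("btop",(344,168),15),("rtop",(405,168),15),("bbot",(348,338),15),("bstrip",(344,195),12),("bstrip2",(348,330),12),("blk",(247,192),108),
  ("postYl",(183,227),54),("postYr",(226,227),54),("postBl",(320,228),54),("postBr",(365,227),54),("postR",(428,227),54),("postBl2",(324,314),54),("postBr2",(366,312),54),("heldA",(398,183),230)):
    print(n,np.round(pix(C,(p[0]*f,p[1]*f),z),1))
u=np.array([np.cos(np.radians(10.5)),np.sin(np.radians(10.5))])
for n,p in (("red",(588,195)),("blue",(549,187)),("yel",(470,173))): print(n,"across",p@u)
for p in ((405,168),(344,168),(223,168)): print("w across",pix(C,(p[0]*f,p[1]*f),15)[:2]@u)
print("posts",[round(float(pix(C,(p[0]*f,p[1]*f),54)[:2]@u),1) for p in((183,227),(226,227),(320,228),(365,227),(428,227),(324,314),(366,312))])
E
```

```text
ytop [461.7 235.9  15. ]
btop [539.1 250.3  15. ]
rtop [578.  257.6  15. ]
bbot [560.4 135.8  15. ]
bstrip [541.6 233.   12. ]
bstrip2 [559.3 140.6  12. ]
blk [503.7 233.8 108. ]
postYl [454.1 200.5  54. ]
postYr [479.3 205.2  54. ]
postBl [534.3 214.8  54. ]
postBr [560.4 220.3  54. ]
postR [597.1 227.2  54. ]
postBl2 [544.6 162.7  54. ]
postBr2 [569.9 168.7  54. ]
heldA [573.1 256.4 230. ]
red across 613.6898131185741
blue across 573.8849875196427
yel across 493.6565524652002
w across 615.2532220550995
w across 575.6602266621065
w across 496.9475261919865
posts [483.0, 508.7, 564.5, 591.2, 628.5, 565.1, 591.1]
```

Request:
{"api": "servo_tool", "payload": {"moves": [{"dx": 0.01,"dy": 0.02,"dz": 0.12,"roll": 0,"claw": -1},{"dx": 0,"dy": 0.022,"dz": 0.12,"roll": 0,"claw": -1},{"dx": 0,"dy": 0,"dz": 0.12,"roll": 0,"claw": -1},{"dx": 0,"dy": 0,"dz": 0.1,"roll": 0,"claw": -1},{"dx": 0,"dy": 0,"dz": 0,"roll": 0,"claw": -1}]}}

```text
time: 7.9
tool_pos: [587.6, 197.7, 147.1]
tool_rot: [-2.006, -2.416, 0.003]
wrist_force: [-0.0, -1.2, -0.9]
gripper_width: 0.132
```

Request:
{"api": "servo_tool", "payload": {"moves": [{"dx": 0,"dy": 0,"dz": 0.05,"roll": 0,"claw": -1},{"dx": 0,"dy": 0,"dz": 0.06,"roll": 0,"claw": -1},{"dx": 0,"dy": 0,"dz": 0.06,"roll": 0,"claw": -1},{"dx": 0,"dy": 0,"dz": 0.06,"roll": 0,"claw": -1},{"dx": 0,"dy": 0,"dz": 0,"roll": 0,"claw": -1}]}}

```text
time: 8.52
tool_pos: [588.1, 197.7, 120.3]
tool_rot: [-2.007, -2.416, 0.002]
wrist_force: [-0.3, -0.0, -1.4]
gripper_width: 0.129
```

```bash
python3 - <<'E'
from plant import robot
from h import *
u=np.array([np.cos(np.radians(10.5)),np.sin(np.radians(10.5))])
s=robot.sense();p=s["tool_pos"];print(p,p[:2]@u,p[:2]@[-u[1],u[0]],s["wrist_force"],s["moment"])
E
```

```text
[588.13414502 197.74366172 120.32738987] 614.3217045041133 87.25349085216165 [-0.26811549 -0.00794817 -1.39970803] [-0.05724388 -0.12022199  0.05688995]
```

It is entering the posts with no side force. I continue down gently.

Request:
{"api": "servo_tool", "payload": {"moves": [{"dx": 0,"dy": 0.008,"dz": 0.06,"roll": 0,"claw": -1},{"dx": 0,"dy": 0,"dz": 0.06,"roll": 0,"claw": -1},{"dx": 0,"dy": 0,"dz": 0.05,"roll": 0,"claw": -1},{"dx": 0,"dy": 0,"dz": 0.04,"roll": 0,"claw": -1},{"dx": 0,"dy": 0,"dz": 0,"roll": 0,"claw": -1}]}}

```text
time: 9.15
tool_pos: [589.2, 198.1, 95.4]
tool_rot: [-2.007, -2.416, 0.001]
wrist_force: [-0.4, 0.6, -0.5]
gripper_width: 0.129
```

Request:
{"api": "servo_tool", "payload": {"moves": [{"dx": 0,"dy": 0,"dz": 0.015,"roll": 0,"claw": -1},{"dx": 0,"dy": 0,"dz": 0.01,"roll": 0,"claw": -1},{"dx": 0,"dy": 0,"dz": 0.01,"roll": 0,"claw": -1},{"dx": 0,"dy": 0,"dz": 0.0,"roll": 0,"claw": -1},{"dx": 0,"dy": 0,"dz": 0,"roll": 0,"claw": -1}]}}

```text
time: 9.78
tool_pos: [589.6, 198.3, 91.9]
tool_rot: [2.007, 2.417, 0.0]
wrist_force: [-0.1, 1.2, -0.4]
gripper_width: 0.13
```

Request:
{"api": "servo_tool", "payload": {"moves": [{"dx": 0,"dy": 0,"dz": 0.01,"roll": 0,"claw": -1},{"dx": 0,"dy": 0,"dz": 0.01,"roll": 0,"claw": -1},{"dx": 0,"dy": 0,"dz": 0.01,"roll": 0,"claw": -1},{"dx": 0,"dy": 0,"dz": 0.0,"roll": 0,"claw": -1},{"dx": 0,"dy": 0,"dz": 0,"roll": 0,"claw": -1}]}}

```text
time: 10.4
tool_pos: [590.5, 198.5, 91.6]
tool_rot: [2.006, 2.414, 0.001]
wrist_force: [-5.7, -4.3, 21.4]
gripper_width: 0.128
```

Request:
{"api": "servo_tool", "payload": {"moves": [{"dx": 0,"dy": 0,"dz": 0.01,"roll": 0,"claw": -1},{"dx": 0,"dy": 0,"dz": 0.01,"roll": 0,"claw": -1},{"dx": 0,"dy": 0,"dz": 0.005,"roll": 0,"claw": -1},{"dx": 0,"dy": 0,"dz": 0.0,"roll": 0,"claw": -1},{"dx": 0,"dy": 0,"dz": 0,"roll": 0,"claw": -1}]}}

```text
time: 11.02
tool_pos: [592.6, 198.9, 91.2]
tool_rot: [2.005, 2.411, 0.006]
wrist_force: [-6.3, -5.5, 34.2]
gripper_width: 0.135
```

Contact at about TCP z 92, and it is pressing harder than needed. I back off before releasing.

Request:
{"api": "servo_tool", "payload": {"moves": [{"dx": 0,"dy": 0,"dz": -0.01,"roll": 0,"claw": -1},{"dx": 0,"dy": 0,"dz": -0.01,"roll": 0,"claw": -1},{"dx": 0,"dy": 0,"dz": -0.01,"roll": 0,"claw": -1},{"dx": 0,"dy": 0,"dz": 0,"roll": 0,"claw": -1},{"dx": 0,"dy": 0,"dz": 0,"roll": 0,"claw": -1}]}}

```text
time: 11.65
tool_pos: [590.8, 198.6, 91.4]
tool_rot: [2.006, 2.415, 0.003]
wrist_force: [-2.6, -2.0, 14.2]
gripper_width: 0.131
```

```bash
python3 - <<'E'
from plant import robot
from h import *
import json
u=np.array([np.cos(np.radians(10.5)),np.sin(np.radians(10.5))])
s=robot.sense();p=s["tool_pos"];print(p,p[:2]@u,p[:2]@[-u[1],u[0]],s["wrist_force"],s["moment"])
c=robot.get_calibration("wrist");a=robot.get_image("wrist");b=robot.get_image("top")
json.dump({k:(np.array(v).tolist()) for k,v in c.items()},open("w6.json","w"))
cv2.imwrite("pics/w6.png",np.hstack([cv2.resize(a,(533,400)),cv2.resize(b[155:240,180:237],(267,400),interpolation=cv2.INTER_CUBIC)]))
E
```

```text
[590.75057981 198.62227127  91.42348937] 617.0544407195617 87.64058062998815 [-2.57738365 -1.97838848 14.20130353] [-0.60938403  0.83703961  0.01421755]
```

View pics/w6.png

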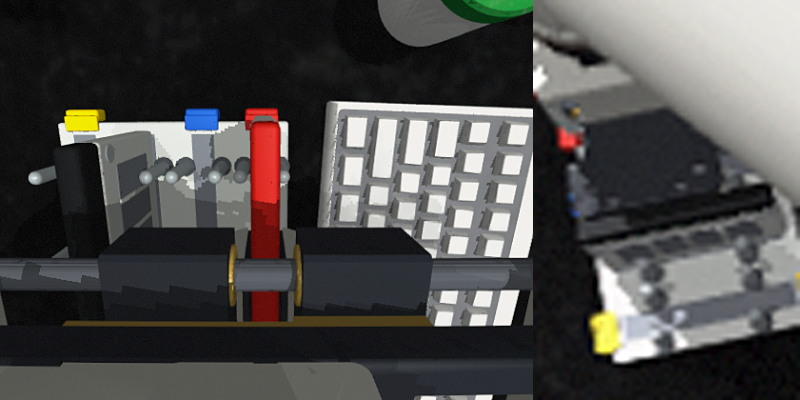

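Red is in its slot, with the band at (264,122)-(264,320) between the posts at (243,170) and (284,170). The moment is balanced, so it sits level. I release and rise.

Request:
{"api": "servo_tool", "payload": {"moves": [{"dx": 0,"dy": 0,"dz": -0.01,"roll": 0,"claw": -1},{"dx": 0,"dy": 0,"dz": 0,"roll": 0,"claw": -0.6},{"dx": 0,"dy": 0,"dz": 0,"roll": 0,"claw": -0.5},{"dx": 0,"dy": 0,"dz": 0,"roll": 0,"claw": -0.5},{"dx": 0,"dy": 0,"dz": 0,"roll": 0,"claw": -0.5}]}}

```text
time: 12.38
tool_pos: [589.4, 198.2, 89.7]
tool_rot: [-2.007, -2.416, 0.0]
wrist_force: [0.2, 0.2, -0.7]
gripper_width: 0.25
```

Request:
{"api": "servo_tool", "payload": {"moves": [{"dx": 0,"dy": 0,"dz": -0.1,"roll": 0,"claw": -0.5},{"dx": 0,"dy": 0,"dz": -0.3,"roll": 0,"claw": -0.5},{"dx": 0,"dy": 0,"dz": -0.4,"roll": 0,"claw": -0.5},{"dx": 0,"dy": 0,"dz": -0.4,"roll": 0,"claw": -0.5},{"dx": 0,"dy": 0,"dz": 0,"roll": 0,"claw": -0.5}]}}

```text
time: 13.0
tool_pos: [591.9, 200.2, 239.5]
tool_rot: [2.004, 2.413, 0.012]
wrist_force: [-1.0, -0.2, 0.5]
gripper_width: 0.252
```

```bash
python3 - <<'E'
from plant import robot
from h import *
import json
c=robot.get_calibration("wrist");a=robot.get_image("wrist")
json.dump({k:(np.array(v).tolist()) for k,v in c.items()},open("w7.json","w"))
cv2.imwrite("pics/w7.png",cv2.resize(a,(800,600),interpolation=cv2.INTER_CUBIC))
plan(robot,(481,-181,220),98.3,10)
E
```

```text
now [590.7 199.  236.8] yaw 100.6 d [-109.7 -380.   -16.8] mm/row 39.6 deg/row -0.23 w 0.245 F [ 0.6  0.6 -0.2] t 13.05
{'dx': np.float64(-0.295), 'dy': np.float64(-0.148), 'dz': np.float64(0.014), 'roll': 0.0006}
{'dx': np.float64(-0.295), 'dy': np.float64(-0.147), 'dz': np.float64(0.014), 'roll': 0.0006}
{'dx': np.float64(-0.296), 'dy': np.float64(-0.146), 'dz': np.float64(0.014), 'roll': 0.0006}
{'dx': np.float64(-0.296), 'dy': np.float64(-0.145), 'dz': np.float64(0.014), 'roll': 0.0006}
{'dx': np.float64(-0.297), 'dy': np.float64(-0.143), 'dz': np.float64(0.014), 'roll': 0.0006}
{'dx': np.float64(-0.297), 'dy': np.float64(-0.142), 'dz': np.float64(0.014), 'roll': 0.0006}
{'dx': np.float64(-0.298), 'dy': np.float64(-0.141), 'dz': np.float64(0.014), 'roll': 0.0006}
{'dx': np.float64(-0.299), 'dy': np.float64(-0.14), 'dz': np.float64(0.014), 'roll': 0.0006}
{'dx': np.float64(-0.299), 'dy': np.float64(-0.139), 'dz': np.float64(0.014), 'roll': 0.0006}
{'dx': np.float64(-0.3), 'dy': np.float64(-0.137), 'dz': np.float64(0.014), 'roll': 0.0006}
```

View pics/w7.png

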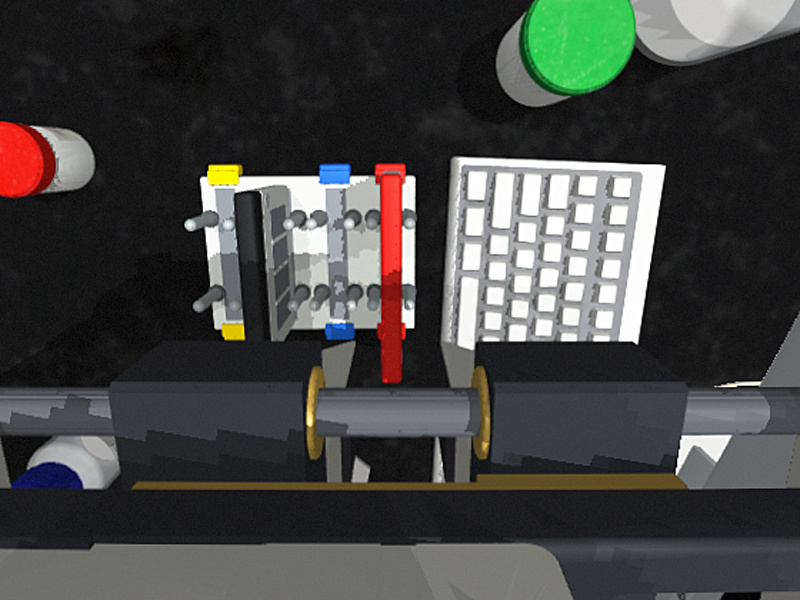

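Red stands in its slot, (390,176)-(391,380). Both blue clips (335,175)/(340,331) and both yellow clips (225,175)/(233,331) are now visible.

```bash
python3 - <<'E'
from h import *
import json
C=json.load(open("w7.json"));f=1/1.42857
u=np.array([np.cos(np.radians(10.5)),np.sin(np.radians(10.5))]);v=np.array([-u[1],u[0]])
for n,a,b,z in (("red",(390,175),(391,381),112),("bclip",(335,174),(340,331),15),("yclip",(225,174),(233,331),15),("rclip",(390,173),(392,331),15),("black",(247,193),(256,345),108),
   ("Bposts",(314,224),(356,222),54),("Bposts2",(320,301),(360,301),54),("Yposts",(191,226),(234,224),54)):
    A,B=[pix(C,(p[0]*f,p[1]*f),z)[:2] for p in(a,b)];m=(A+B)/2;d=A-B
    print(n,np.round(m,1),"across %.1f along %.1f len %.0f ang %.1f"%(m@u,m@v,np.hypot(*d),np.degrees(np.arctan2(d[1],d[0]))))
E
```

```text
red [589.3 199.2] across 615.8 along 88.5 len 119 ang 100.7
bclip [550.6 190.3] across 576.0 along 86.8 len 118 ang 100.8
yclip [471.3 175.6] across 495.4 along 86.8 len 118 ang 99.0
rclip [589.6 197.9] across 615.8 along 87.2 len 119 ang 101.2
black [510.8 190.4] across 537.0 along 94.2 len 88 ang 100.0
Bposts [548.3 219. ] across 579.1 along 115.5 len 28 ang -166.7
Bposts2 [559.9 167.2] across 581.0 along 62.3 len 27 ang -169.5
Yposts [469.3 203. ] across 498.4 along 114.1 len 28 ang -166.9
```

Request:
{"api": "servo_tool", "payload": {"moves": [{"dx": -0.3,"dy": -0.15,"dz": 0,"roll": 0.001,"claw": -0.35},{"dx": -0.3,"dy": -0.15,"dz": 0,"roll": 0.001,"claw": -0.35},{"dx": -0.3,"dy": -0.145,"dz": 0.0,"roll": 0.001,"claw": -0.35},{"dx": -0.3,"dy": -0.145,"dz": 0.0,"roll": 0.001,"claw": -0.35},{"dx": -0.3,"dy": -0.145,"dz": 0.0,"roll": 0.001,"claw": -0.35}]}}

```text
time: 13.68
tool_pos: [532.1, 4.3, 232.9]
tool_rot: [-2.044, -2.383, 0.002]
wrist_force: [0.5, -0.9, 0.6]
gripper_width: 0.333
```

Request:
{"api": "servo_tool", "payload": {"moves": [{"dx": -0.3,"dy": -0.145,"dz": 0,"roll": 0.001,"claw": -0.35},{"dx": -0.3,"dy": -0.14,"dz": 0,"roll": 0,"claw": -0.35},{"dx": -0.3,"dy": -0.14,"dz": 0.0,"roll": 0,"claw": -0.35},{"dx": -0.3,"dy": -0.14,"dz": 0.0,"roll": 0,"claw": -0.35},{"dx": -0.3,"dy": -0.135,"dz": 0.0,"roll": 0,"claw": -0.35}]}}

```text
time: 14.3
tool_pos: [475.5, -185.8, 233.0]
tool_rot: [-2.052, -2.377, 0.001]
wrist_force: [-0.3, 0.2, -0.3]
gripper_width: 0.324
```

```bash
python3 - <<'E'
from plant import robot
from h import *
plan(robot,(479,-181.5,150),98.3,5)
E
```

```text
now [ 475.5 -185.8  233. ] yaw 98.4 d [  3.5   4.3 -83. ] mm/row 16.6 deg/row -0.02 w 0.324 F [-0.3  0.2 -0.3] t 14.3
{'dx': np.float64(0.006), 'dy': np.float64(0.007), 'dz': np.float64(0.138), 'roll': 0.0001}
{'dx': np.float64(0.006), 'dy': np.float64(0.007), 'dz': np.float64(0.138), 'roll': 0.0001}
{'dx': np.float64(0.006), 'dy': np.float64(0.007), 'dz': np.float64(0.138), 'roll': 0.0001}
{'dx': np.float64(0.006), 'dy': np.float64(0.007), 'dz': np.float64(0.138), 'roll': 0.0001}
{'dx': np.float64(0.006), 'dy': np.float64(0.007), 'dz': np.float64(0.138), 'roll': 0.0001}
```

Red is centred (along 88.5 against 87.2 for its clips). Blue's top edge, from two views plus the stand geometry, is at (475,-183.5). I grasp it.

Request:
{"api": "servo_tool", "payload": {"moves": [{"dx": 0.005,"dy": 0.01,"dz": 0.2,"roll": 0,"claw": -0.35},{"dx": 0.005,"dy": 0.01,"dz": 0.2,"roll": 0,"claw": -0.35},{"dx": 0.01,"dy": 0.01,"dz": 0.2,"roll": 0,"claw": -0.35},{"dx": 0,"dy": 0.01,"dz": 0.1,"roll": 0,"claw": -0.35},{"dx": 0,"dy": 0,"dz": 0,"roll": 0,"claw": -0.35}]}}

```text
time: 14.92
tool_pos: [480.5, -181.1, 149.0]
tool_rot: [-2.05, -2.377, 0.001]
wrist_force: [-0.8, -0.0, -0.5]
gripper_width: 0.327
```

```bash
python3 - <<'E'
from plant import robot
from h import *
c=robot.get_calibration("wrist");a=robot.get_image("wrist")
b,g,r=[a[...,i].astype(int) for i in range(3)]
m=((b>90)&(b-r>60))&(np.arange(420)[:,None]<235)
n,l,st,ce=cv2.connectedComponentsWithStats(m.astype(np.uint8))
k=1+np.argmax(st[1:,4]);print(st[k],ce[k])
for y in range(st[k][1],st[k][1]+st[k][3],20):
    xs=np.where(l[y]==k)[0]
    if len(xs): print(y,xs.min(),xs.max())
print("expected top centre",proj(c,(475,-183.5,118)),"far end",proj(c,np.array([475,-183.5,118])+52*np.array([np.cos(np.radians(98.3)),np.sin(np.radians(98.3)),0])))
plan(robot,(480,-182.8,94),98.3,5)
E
```

```text
[ 254  143   29   92 2591] [268.23697414 188.70976457]
143 266 272
163 254 282
183 254 282
203 255 282
223 255 282
expected top centre [267.63380732 240.42353162] far end [267.25102172 144.87102664]
now [ 481.2 -181.3  149.8] yaw 98.4 d [ -1.2  -1.5 -55.8] mm/row 11.2 deg/row -0.03 w 0.321 F [-0.7  0.1 -0.3] t 14.97
{'dx': np.float64(-0.002), 'dy': np.float64(-0.002), 'dz': np.float64(0.093), 'roll': 0.0001}
{'dx': np.float64(-0.002), 'dy': np.float64(-0.002), 'dz': np.float64(0.093), 'roll': 0.0001}
{'dx': np.float64(-0.002), 'dy': np.float64(-0.002), 'dz': np.float64(0.093), 'roll': 0.0001}
{'dx': np.float64(-0.002), 'dy': np.float64(-0.002), 'dz': np.float64(0.093), 'roll': 0.0001}
{'dx': np.float64(-0.002), 'dy': np.float64(-0.002), 'dz': np.float64(0.093), 'roll': 0.0001}
```

The prediction matches to 1-2 px. I descend, grip and lift as I did for red.

Request:
{"api": "servo_tool", "payload": {"moves": [{"dx": -0.01,"dy": -0.005,"dz": 0.1,"roll": 0,"claw": -0.35},{"dx": 0,"dy": 0,"dz": 0.1,"roll": 0,"claw": -0.35},{"dx": 0,"dy": 0,"dz": 0.1,"roll": 0,"claw": -0.35},{"dx": 0,"dy": 0,"dz": 0.1,"roll": 0,"claw": -0.35},{"dx": 0,"dy": 0,"dz": 0.06,"roll": 0,"claw": -0.35}]}}

```text
time: 15.6
tool_pos: [480.5, -182.6, 93.7]
tool_rot: [-2.052, -2.378, 0.0]
wrist_force: [0.1, -0.2, -0.2]
gripper_width: 0.326
```

Request:
{"api": "servo_tool", "payload": {"moves": [{"dx": 0,"dy": 0,"dz": 0,"roll": 0,"claw": -1},{"dx": 0,"dy": 0,"dz": 0,"roll": 0,"claw": -1},{"dx": 0,"dy": 0,"dz": 0,"roll": 0,"claw": -1},{"dx": 0,"dy": 0,"dz": 0,"roll": 0,"claw": -1},{"dx": 0,"dy": 0,"dz": 0,"roll": 0,"claw": -1}], "force": 10}}

```text
time: 16.23
tool_pos: [481.6, -182.8, 95.2]
tool_rot: [2.052, 2.378, 0.001]
wrist_force: [2.7, 0.5, -0.2]
gripper_width: 0.182
```

Request:
{"api": "servo_tool", "payload": {"moves": [{"dx": 0,"dy": 0,"dz": -0.08,"roll": 0,"claw": -1},{"dx": 0,"dy": 0,"dz": -0.08,"roll": 0,"claw": -1},{"dx": 0,"dy": 0,"dz": -0.1,"roll": 0,"claw": -1},{"dx": 0,"dy": 0,"dz": -0.1,"roll": 0,"claw": -1},{"dx": 0,"dy": 0,"dz": -0.1,"roll": 0,"claw": -1}], "force": 12}}

```text
time: 16.85
tool_pos: [479.9, -183.1, 150.6]
tool_rot: [-2.052, -2.377, 0.002]
wrist_force: [0.2, 0.2, -1.6]
gripper_width: 0.132
```

Request:
{"api": "servo_tool", "payload": {"moves": [{"dx": 0,"dy": 0,"dz": 0,"roll": 0,"claw": -1},{"dx": 0,"dy": 0,"dz": -0.2,"roll": 0,"claw": -1},{"dx": 0,"dy": 0,"dz": -0.25,"roll": 0,"claw": -1},{"dx": 0,"dy": 0,"dz": -0.25,"roll": 0,"claw": -1},{"dx": 0,"dy": 0,"dz": -0.25,"roll": 0,"claw": -1}], "force": 30}}

```text
time: 17.48
tool_pos: [480.1, -182.8, 264.3]
tool_rot: [-2.052, -2.377, 0.001]
wrist_force: [0.2, -0.0, -1.6]
gripper_width: 0.132
```

```bash
python3 - <<'E'
from plant import robot
from h import *
u=np.array([np.cos(np.radians(10.5)),np.sin(np.radians(10.5))]);v=np.array([-u[1],u[0]])
t=575.5*u+87*v
plan(robot,(*t,265),100.5,10)
E
```

```text
now [ 480.1 -182.8  264.3] yaw 98.4 d [ 69.9 373.2   0.7] mm/row 38.0 deg/row 0.21 w 0.132 F [ 0.2 -0.  -1.6] t 17.48
{'dx': np.float64(0.299), 'dy': np.float64(0.103), 'dz': np.float64(-0.001), 'roll': -0.0006}
{'dx': np.float64(0.299), 'dy': np.float64(0.104), 'dz': np.float64(-0.001), 'roll': -0.0006}
{'dx': np.float64(0.298), 'dy': np.float64(0.105), 'dz': np.float64(-0.001), 'roll': -0.0006}
{'dx': np.float64(0.298), 'dy': np.float64(0.106), 'dz': np.float64(-0.001), 'roll': -0.0006}
{'dx': np.float64(0.298), 'dy': np.float64(0.107), 'dz': np.float64(-0.001), 'roll': -0.0006}
{'dx': np.float64(0.297), 'dy': np.float64(0.109), 'dz': np.float64(-0.001), 'roll': -0.0006}
{'dx': np.float64(0.297), 'dy': np.float64(0.11), 'dz': np.float64(-0.001), 'roll': -0.0006}
{'dx': np.float64(0.296), 'dy': np.float64(0.111), 'dz': np.float64(-0.001), 'roll': -0.0006}
{'dx': np.float64(0.296), 'dy': np.float64(0.112), 'dz': np.float64(-0.001), 'roll': -0.0006}
{'dx': np.float64(0.296), 'dy': np.float64(0.113), 'dz': np.float64(-0.001), 'roll': -0.0006}
```

Request:
{"api": "servo_tool", "payload": {"moves": [{"dx": 0.3,"dy": 0.1,"dz": 0,"roll": -0.001,"claw": -1},{"dx": 0.3,"dy": 0.105,"dz": 0,"roll": -0.001,"claw": -1},{"dx": 0.3,"dy": 0.105,"dz": 0,"roll": -0.001,"claw": -1},{"dx": 0.3,"dy": 0.105,"dz": 0,"roll": -0.001,"claw": -1},{"dx": 0.3,"dy": 0.11,"dz": 0,"roll": -0.001,"claw": -1}]}}

```text
time: 18.1
tool_pos: [514.0, 5.7, 263.4]
tool_rot: [-2.015, -2.41, 0.002]
wrist_force: [-0.0, -0.4, -2.5]
gripper_width: 0.13
```

Request:
{"api": "servo_tool", "payload": {"moves": [{"dx": 0.3,"dy": 0.11,"dz": 0,"roll": -0.001,"claw": -1},{"dx": 0.3,"dy": 0.11,"dz": 0,"roll": 0,"claw": -1},{"dx": 0.3,"dy": 0.11,"dz": 0,"roll": 0,"claw": -1},{"dx": 0.29,"dy": 0.115,"dz": 0,"roll": 0,"claw": -1},{"dx": 0.29,"dy": 0.115,"dz": 0,"roll": 0,"claw": -1}]}}

```text
time: 18.73
tool_pos: [547.9, 192.3, 263.1]
tool_rot: [-2.008, -2.416, 0.003]
wrist_force: [0.5, -1.0, -1.8]
gripper_width: 0.133
```

Request:
{"api": "servo_tool", "payload": {"moves": [{"dx": 0,"dy": 0,"dz": 0.2,"roll": 0,"claw": -1},{"dx": 0,"dy": 0,"dz": 0.2,"roll": 0,"claw": -1},{"dx": 0,"dy": 0,"dz": 0.15,"roll": 0,"claw": -1},{"dx": 0,"dy": 0,"dz": 0,"roll": 0,"claw": -1},{"dx": 0,"dy": 0,"dz": 0,"roll": 0,"claw": -1}]}}

```text
time: 19.35
tool_pos: [548.7, 191.9, 198.6]
tool_rot: [2.007, 2.416, 0.001]
wrist_force: [1.4, 0.1, -1.0]
gripper_width: 0.123
```

```bash
python3 - <<'E'
from plant import robot
from h import *
u=np.array([np.cos(np.radians(10.5)),np.sin(np.radians(10.5))]);v=np.array([-u[1],u[0]])
c=robot.get_calibration("wrist");a=robot.get_image("wrist");cv2.imwrite("pics/w8.png",a)
b,g,r=[a[...,i].astype(int) for i in range(3)]
m=((b>90)&(b-r>60))&(np.arange(420)[:,None]<235)
n,l,st,ce=cv2.connectedComponentsWithStats(m.astype(np.uint8))
for k in range(1,n):
    if st[k][4]>40: print(st[k],ce[k])
t=575.5*u+87*v
print("clip expected",proj(c,(*(575.8*u+(87+60)*v),15)),"held far end expected",proj(c,(*(robot.sense()["tool_pos"][:2]+52*v),robot.sense()["tool_pos"][2]+21)))
p=robot.sense()["tool_pos"];print(p[:2]@u,p[:2]@v)
plan(robot,(*t,125),100.5,5)
E
```

```text
[267 114  24  17 380] [278.51578947 121.61842105]
[ 263  151   31   84 2525] [278.03881188 192.52079208]
clip expected [279.597279   121.38996105] held far end expected [279.02737426 152.94231643]
574.6666759708507 88.77226534928305
now [548.9 192.  198.9] yaw 100.6 d [  1.1  -1.6 -73.9] mm/row 14.8 deg/row -0.01 w 0.129 F [-0.3  0.  -1.1] t 19.4
{'dx': np.float64(-0.003), 'dy': np.float64(0.001), 'dz': np.float64(0.123), 'roll': 0.0}
{'dx': np.float64(-0.003), 'dy': np.float64(0.001), 'dz': np.float64(0.123), 'roll': 0.0}
{'dx': np.float64(-0.003), 'dy': np.float64(0.001), 'dz': np.float64(0.123), 'roll': 0.0}
{'dx': np.float64(-0.003), 'dy': np.float64(0.001), 'dz': np.float64(0.123), 'roll': 0.0}
{'dx': np.float64(-0.003), 'dy': np.float64(0.001), 'dz': np.float64(0.123), 'roll': 0.0}
```

Held blue and its clip line up (278.0 against 278.5 px). I lower it.

Request:
{"api": "servo_tool", "payload": {"moves": [{"dx": -0.02,"dy": 0.005,"dz": 0.15,"roll": 0,"claw": -1},{"dx": 0,"dy": 0,"dz": 0.15,"roll": 0,"claw": -1},{"dx": 0,"dy": 0,"dz": 0.15,"roll": 0,"claw": -1},{"dx": 0,"dy": 0,"dz": 0.1,"roll": 0,"claw": -1},{"dx": 0,"dy": 0,"dz": 0.05,"roll": 0,"claw": -1}]}}

```text
time: 20.02
tool_pos: [548.7, 189.5, 124.7]
tool_rot: [-2.006, -2.416, 0.002]
wrist_force: [-0.2, 0.0, -2.0]
gripper_width: 0.127
```

Request:
{"api": "servo_tool", "payload": {"moves": [{"dx": 0,"dy": 0,"dz": 0.05,"roll": 0,"claw": -1},{"dx": 0,"dy": 0,"dz": 0.05,"roll": 0,"claw": -1},{"dx": 0,"dy": 0,"dz": 0.05,"roll": 0,"claw": -1},{"dx": 0,"dy": 0,"dz": 0.05,"roll": 0,"claw": -1},{"dx": 0,"dy": 0,"dz": 0,"roll": 0,"claw": -1}]}}

```text
time: 20.65
tool_pos: [548.9, 189.3, 101.4]
tool_rot: [-2.007, -2.416, 0.001]
wrist_force: [-0.1, 0.7, -1.4]
gripper_width: 0.126
```

Request:
{"api": "servo_tool", "payload": {"moves": [{"dx": 0,"dy": 0,"dz": 0.03,"roll": 0,"claw": -1},{"dx": 0,"dy": 0,"dz": 0.03,"roll": 0,"claw": -1},{"dx": 0,"dy": 0,"dz": 0.03,"roll": 0,"claw": -1},{"dx": 0,"dy": 0,"dz": 0.01,"roll": 0,"claw": -1},{"dx": 0,"dy": 0,"dz": 0,"roll": 0,"claw": -1}]}}

```text
time: 21.28
tool_pos: [549.2, 189.5, 89.8]
tool_rot: [-2.007, -2.417, 0.0]
wrist_force: [1.0, -0.2, -1.1]
gripper_width: 0.126
```

Request:
{"api": "servo_tool", "payload": {"moves": [{"dx": 0,"dy": 0,"dz": 0.01,"roll": 0,"claw": -1},{"dx": 0,"dy": 0,"dz": 0.01,"roll": 0,"claw": -1},{"dx": 0,"dy": 0,"dz": 0.01,"roll": 0,"claw": -1},{"dx": 0,"dy": 0,"dz": 0,"roll": 0,"claw": -1},{"dx": 0,"dy": 0,"dz": 0,"roll": 0,"claw": -1}]}}

```text
time: 21.9
tool_pos: [549.3, 189.5, 86.3]
tool_rot: [2.007, 2.417, 0.0]
wrist_force: [-0.3, 0.0, -1.4]
gripper_width: 0.128
```

Request:
{"api": "servo_tool", "payload": {"moves": [{"dx": 0,"dy": 0,"dz": 0.01,"roll": 0,"claw": -1},{"dx": 0,"dy": 0,"dz": 0.01,"roll": 0,"claw": -1},{"dx": 0,"dy": 0,"dz": 0,"roll": 0,"claw": -1},{"dx": 0,"dy": 0,"dz": 0,"roll": 0,"claw": -1},{"dx": 0,"dy": 0,"dz": 0,"roll": 0,"claw": -1}]}}

```text
time: 22.52
tool_pos: [549.3, 189.5, 84.0]
tool_rot: [2.007, 2.417, 0.0]
wrist_force: [-0.2, -0.6, -2.0]
gripper_width: 0.128
```

Request:
{"api": "servo_tool", "payload": {"moves": [{"dx": 0,"dy": 0,"dz": 0.01,"roll": 0,"claw": -1},{"dx": 0,"dy": 0,"dz": 0.01,"roll": 0,"claw": -1},{"dx": 0,"dy": 0,"dz": 0,"roll": 0,"claw": -1},{"dx": 0,"dy": 0,"dz": 0,"roll": 0,"claw": -1},{"dx": 0,"dy": 0,"dz": 0,"roll": 0,"claw": -1}]}}

```text
time: 23.15
tool_pos: [549.2, 189.6, 81.5]
tool_rot: [-2.007, -2.417, 0.0]
wrist_force: [0.1, 0.4, -1.6]
gripper_width: 0.129
```

Request:
{"api": "servo_tool", "payload": {"moves": [{"dx": 0,"dy": 0,"dz": 0.01,"roll": 0,"claw": -1},{"dx": 0,"dy": 0,"dz": 0.01,"roll": 0,"claw": -1},{"dx": 0,"dy": 0,"dz": 0,"roll": 0,"claw": -1},{"dx": 0,"dy": 0,"dz": 0,"roll": 0,"claw": -1},{"dx": 0,"dy": 0,"dz": 0,"roll": 0,"claw": -1}]}}

```text
time: 23.78
tool_pos: [549.6, 189.7, 80.7]
tool_rot: [2.007, 2.416, 0.0]
wrist_force: [-3.1, -0.8, 11.2]
gripper_width: 0.128
```

Contact at 11 N. Before releasing I check the moment and the clip extents, because red's contact came about 4 mm higher than this comparison predicts.

```bash
python3 - <<'E'
from plant import robot
from h import *
import json
s=robot.sense();print(s["wrist_force"],s["moment"],s["tool_pos"])
u=np.array([np.cos(np.radians(10.5)),np.sin(np.radians(10.5))]);v=np.array([-u[1],u[0]])
C=json.load(open("w7.json"));f=1/1.42857
a=cv2.resize(cv2.imread("pics/w7.png"),(560,420),interpolation=cv2.INTER_AREA)
b,g,r=[a[...,i].astype(int) for i in range(3)]
for n,m in (("blue",(b>100)&(b-r>60)),("yel",(r>120)&(r-b>80)&(g>100)),("red",(r>90)&(r-g>60))):
    k,l,st,ce=cv2.connectedComponentsWithStats(m.astype(np.uint8))
    for i in range(1,k):
        x,y,w,h,A=st[i]
        if A>60 and 120<x<300 and 100<y<280:
            e=[pix(C,(x+w/2,yy),15)[:2]@v-87 for yy in(y,y+h)];print(n,st[i],"along@15",np.round(e,1))
            if A<600: print([ (yy,a[yy,x+w//2].tolist()) for yy in range(y-1,y+h+1,2)])
E
```

```text
[-3.09121598 -0.82532421 11.2455835 ] [-0.34421549  0.92421054 -0.03464901] [549.62754329 189.70974523  80.72749405]
blue [223 114  23  15 304] along@15 [66.6 51.7]
[(113, [12, 16, 21]), (115, [209, 96, 33]), (117, [254, 157, 68]), (119, [239, 123, 48]), (121, [252, 149, 64]), (123, [251, 147, 64]), (125, [251, 145, 61]), (127, [250, 133, 47]), (129, [236, 238, 235])]
blue [228 226  20  12 229] along@15 [-52.7 -66.6]
[(225, [220, 225, 224]), (227, [234, 107, 24]), (229, [221, 106, 37]), (231, [155, 72, 26]), (233, [157, 74, 22]), (235, [151, 70, 21]), (237, [113, 50, 16])]
yel [145 115  25  15 314] along@15 [65.6 50.6]
[(114, [24, 26, 31]), (116, [2, 241, 244]), (118, [0, 249, 254]), (120, [0, 247, 252]), (122, [0, 250, 254]), (124, [0, 249, 254]), (126, [0, 249, 254]), (128, [21, 243, 248]), (130, [248, 246, 248])]
yel [155 227  17  11 170] along@15 [-53.9 -66.6]
[(226, [155, 182, 186]), (228, [0, 198, 226]), (230, [0, 198, 224]), (232, [0, 195, 222]), (234, [0, 195, 222]), (236, [0, 199, 228]), (238, [24, 55, 65])]
yel [215 259   7  55 231] along@15 [ -91.6 -160.9]
[(258, [37, 53, 63]), (260, [45, 93, 114]), (262, [58, 127, 155]), (264, [60, 135, 168]), (266, [65, 148, 181]), (268, [66, 150, 184]), (270, [68, 153, 189]), (272, [71, 158, 195]), (274, [73, 163, 202]), (276, [69, 156, 194]), (278, [70, 153, 188]), (280, [70, 158, 195]), (282, [65, 147, 180]), (284, [65, 143, 173]), (286, [80, 167, 204]), (288, [76, 152, 186]), (290, [92, 174, 210]), (292, [103, 203, 235]), (294, [118, 210, 237]), (296, [105, 184, 216]), (298, [61, 128, 156]), (300, [48, 109, 135]), (302, [52, 112, 139]), (304, [46, 102, 125]), (306, [48, 110, 134]), (308, [48, 106, 130]), (310, [51, 113, 139]), (312, [50, 110, 135]), (314, [47, 100, 121])]
red [ 262  114   22  154 2370] along@15 [  66.7 -102.6]
```

The clips span 52-66 mm from the slot centre at both ends. The 120 mm wide red cassette therefore bears on both clips, level and centred, which explains the 3-4 mm. Blue fits between its clips. I release blue and go for yellow.

Request:
{"api": "servo_tool", "payload": {"moves": [{"dx": 0,"dy": 0,"dz": -0.01,"roll": 0,"claw": -1},{"dx": 0,"dy": 0,"dz": 0,"roll": 0,"claw": -0.66},{"dx": 0,"dy": 0,"dz": 0,"roll": 0,"claw": -0.62},{"dx": 0,"dy": 0,"dz": 0,"roll": 0,"claw": -0.62},{"dx": 0,"dy": 0,"dz": 0,"roll": 0,"claw": -0.62}]}}

```text
time: 24.4
tool_pos: [549.3, 189.5, 80.3]
tool_rot: [-2.007, -2.417, 0.0]
wrist_force: [-0.3, 0.6, 0.1]
gripper_width: 0.189
```

Request:
{"api": "servo_tool", "payload": {"moves": [{"dx": 0,"dy": 0,"dz": -0.1,"roll": 0,"claw": -0.62},{"dx": 0,"dy": 0,"dz": -0.3,"roll": 0,"claw": -0.62},{"dx": 0,"dy": 0,"dz": -0.4,"roll": 0,"claw": -0.62},{"dx": 0,"dy": 0,"dz": -0.4,"roll": 0,"claw": -0.62},{"dx": 0,"dy": 0,"dz": -0.1,"roll": 0,"claw": -0.35}]}}

```text
time: 25.02
tool_pos: [550.9, 190.9, 240.7]
tool_rot: [2.005, 2.414, 0.008]
wrist_force: [-0.2, 0.5, 0.3]
gripper_width: 0.253
```

```bash
python3 - <<'E'
from plant import robot
from h import *
import json
c=robot.get_calibration("wrist");a=robot.get_image("wrist")
u=np.array([np.cos(np.radians(10.5)),np.sin(np.radians(10.5))]);v=np.array([-u[1],u[0]])
cv2.imwrite("pics/w9.png",a)
b,g,r=[a[...,i].astype(int) for i in range(3)]
for n,m,h in (("blue",(b>90)&(b-r>60),104),("red",(r>90)&(r-g>60),112)):
    k,l,st,ce=cv2.connectedComponentsWithStats(m.astype(np.uint8))
    for i in range(1,k):
        x,y,w,hh,A=st[i]
        if A>60 and 120<x<400 and 60<y<280:
            p=pix(c,ce[i],h)[:2];print(n,st[i],np.round(ce[i],1),"across %.1f along %.1f"%(p@u,p@v-87))
plan(robot,(531,-175.5,215),98.3,10)
E
```

```text
blue [265 113  22  14 300] [275.4 119.5] across 575.0 along 61.3
blue [ 267  132   19  123 1783] [275.2 192.8] across 574.9 along 2.2
red [ 304  113   33  132 2214] [325.2 174.8] across 614.7 along 18.7
red [302 225   8  11  70] [305.1 230.5] across 599.7 along -27.9
now [550.8 190.6 240.4] yaw 100.6 d [ -19.8 -366.1  -25.4] mm/row 36.7 deg/row -0.23 w 0.296 F [1.  0.3 0.6] t 25.07
{'dx': np.float64(-0.297), 'dy': np.float64(-0.072), 'dz': np.float64(0.021), 'roll': 0.0006}
{'dx': np.float64(-0.297), 'dy': np.float64(-0.071), 'dz': np.float64(0.021), 'roll': 0.0006}
{'dx': np.float64(-0.297), 'dy': np.float64(-0.07), 'dz': np.float64(0.021), 'roll': 0.0006}
{'dx': np.float64(-0.298), 'dy': np.float64(-0.069), 'dz': np.float64(0.021), 'roll': 0.0006}
{'dx': np.float64(-0.298), 'dy': np.float64(-0.068), 'dz': np.float64(0.021), 'roll': 0.0006}
{'dx': np.float64(-0.298), 'dy': np.float64(-0.066), 'dz': np.float64(0.021), 'roll': 0.0006}
{'dx': np.float64(-0.298), 'dy': np.float64(-0.065), 'dz': np.float64(0.021), 'roll': 0.0006}
{'dx': np.float64(-0.299), 'dy': np.float64(-0.064), 'dz': np.float64(0.021), 'roll': 0.0006}
{'dx': np.float64(-0.299), 'dy': np.float64(-0.063), 'dz': np.float64(0.021), 'roll': 0.0006}
{'dx': np.float64(-0.299), 'dy': np.float64(-0.062), 'dz': np.float64(0.021), 'roll': 0.0006}
```

Request:
{"api": "servo_tool", "payload": {"moves": [{"dx": -0.3,"dy": -0.07,"dz": 0,"roll": 0.001,"claw": -0.3},{"dx": -0.3,"dy": -0.07,"dz": 0,"roll": 0.001,"claw": -0.3},{"dx": -0.3,"dy": -0.07,"dz": 0,"roll": 0.001,"claw": -0.3},{"dx": -0.3,"dy": -0.07,"dz": 0,"roll": 0.001,"claw": -0.3},{"dx": -0.3,"dy": -0.07,"dz": 0,"roll": 0.001,"claw": -0.3}]}}

```text
time: 25.7
tool_pos: [537.6, 3.5, 235.2]
tool_rot: [-2.044, -2.384, 0.002]
wrist_force: [0.4, -0.3, 0.3]
gripper_width: 0.35
```

Request:
{"api": "servo_tool", "payload": {"moves": [{"dx": -0.3,"dy": -0.065,"dz": 0,"roll": 0.001,"claw": -0.3},{"dx": -0.3,"dy": -0.065,"dz": 0,"roll": 0,"claw": -0.3},{"dx": -0.3,"dy": -0.065,"dz": 0.05,"roll": 0,"claw": -0.3},{"dx": -0.3,"dy": -0.06,"dz": 0.1,"roll": 0,"claw": -0.3},{"dx": -0.28,"dy": -0.06,"dz": 0.1,"roll": 0,"claw": -0.3}]}}

```text
time: 26.32
tool_pos: [526.4, -177.6, 204.9]
tool_rot: [-2.052, -2.377, 0.001]
wrist_force: [0.7, 0.0, -0.1]
gripper_width: 0.35
```

Request:
{"api": "servo_tool", "payload": {"moves": [{"dx": 0,"dy": 0,"dz": 0.2,"roll": 0,"claw": -0.3},{"dx": 0,"dy": 0,"dz": 0.2,"roll": 0,"claw": -0.3},{"dx": 0,"dy": 0,"dz": 0.1,"roll": 0,"claw": -0.3},{"dx": 0,"dy": 0,"dz": 0,"roll": 0,"claw": -0.3},{"dx": 0,"dy": 0,"dz": 0,"roll": 0,"claw": -0.3}]}}

```text
time: 26.95
tool_pos: [528.1, -176.1, 147.0]
tool_rot: [2.052, 2.378, 0.001]
wrist_force: [-0.1, -0.2, 0.5]
gripper_width: 0.351
```

```bash
python3 - <<'E'
from plant import robot
from h import *
c=robot.get_calibration("wrist");a=robot.get_image("wrist")
b,g,r=[a[...,i].astype(int) for i in range(3)]
m=((r>90)&(r-b>60)&(g>80))&(np.arange(420)[:,None]<235)
n,l,st,ce=cv2.connectedComponentsWithStats(m.astype(np.uint8))
k=1+np.argmax(st[1:,4]);print(st[k],ce[k])
for y in range(st[k][1],st[k][1]+st[k][3],20):
    xs=np.where(l[y]==k)[0]
    if len(xs): print(y,xs.min(),xs.max())
print("expected top centre",proj(c,(526,-176.2,112)),"far end",proj(c,np.array([526,-176.2,112])+45*np.array([np.cos(np.radians(98.3)),np.sin(np.radians(98.3)),0])))
plan(robot,(531,-175.5,89),98.3,5)
E
```

```text
[ 261  152   29   83 2284] [275.44702277 193.28064799]
152 272 285
172 262 289
192 262 288
212 262 289
232 262 288
expected top centre [274.37173986 235.00176287] far end [274.43686658 154.21899082]
now [ 528.2 -176.2  147.2] yaw 98.4 d [  2.8   0.7 -58.2] mm/row 11.6 deg/row -0.03 w 0.35 F [-0.9 -0.4 -0.8] t 27.0
{'dx': np.float64(0.0), 'dy': np.float64(0.005), 'dz': np.float64(0.097), 'roll': 0.0001}
{'dx': np.float64(0.0), 'dy': np.float64(0.005), 'dz': np.float64(0.097), 'roll': 0.0001}
{'dx': np.float64(0.0), 'dy': np.float64(0.005), 'dz': np.float64(0.097), 'roll': 0.0001}
{'dx': np.float64(0.0), 'dy': np.float64(0.005), 'dz': np.float64(0.097), 'roll': 0.0001}
{'dx': np.float64(0.0), 'dy': np.float64(0.005), 'dz': np.float64(0.097), 'roll': 0.0001}
```

Yellow is within about 1 px of where I predicted. I grasp it the same way.

Request:
{"api": "servo_tool", "payload": {"moves": [{"dx": 0,"dy": 0.015,"dz": 0.1,"roll": 0,"claw": -0.3},{"dx": 0.005,"dy": 0.015,"dz": 0.1,"roll": 0,"claw": -0.3},{"dx": 0.005,"dy": 0,"dz": 0.1,"roll": 0,"claw": -0.3},{"dx": 0,"dy": 0,"dz": 0.1,"roll": 0,"claw": -0.3},{"dx": 0,"dy": 0,"dz": 0.08,"roll": 0,"claw": -0.3}]}}

```text
time: 27.62
tool_pos: [530.5, -174.4, 87.6]
tool_rot: [-2.052, -2.378, 0.0]
wrist_force: [-0.6, -0.5, -0.8]
gripper_width: 0.347
```

Request:
{"api": "servo_tool", "payload": {"moves": [{"dx": 0,"dy": 0,"dz": 0,"roll": 0,"claw": -1},{"dx": 0,"dy": 0,"dz": 0,"roll": 0,"claw": -1},{"dx": 0,"dy": 0,"dz": 0,"roll": 0,"claw": -1},{"dx": 0,"dy": 0,"dz": 0,"roll": 0,"claw": -1},{"dx": 0,"dy": 0,"dz": 0,"roll": 0,"claw": -1}], "force": 10}}

```text
time: 28.25
tool_pos: [531.7, -174.5, 89.2]
tool_rot: [2.052, 2.377, 0.002]
wrist_force: [0.9, 0.7, -0.5]
gripper_width: 0.188
```

Request:
{"api": "servo_tool", "payload": {"moves": [{"dx": 0,"dy": 0,"dz": -0.08,"roll": 0,"claw": -1},{"dx": 0,"dy": 0,"dz": -0.08,"roll": 0,"claw": -1},{"dx": 0,"dy": 0,"dz": -0.1,"roll": 0,"claw": -1},{"dx": 0,"dy": 0,"dz": -0.1,"roll": 0,"claw": -1},{"dx": 0,"dy": 0,"dz": -0.1,"roll": 0,"claw": -1}], "force": 12}}

```text
time: 28.88
tool_pos: [529.9, -174.8, 144.6]
tool_rot: [-2.052, -2.377, 0.002]
wrist_force: [0.7, 0.1, -1.7]
gripper_width: 0.132
```

Request:
{"api": "servo_tool", "payload": {"moves": [{"dx": 0,"dy": 0,"dz": 0,"roll": 0,"claw": -1},{"dx": 0,"dy": 0,"dz": -0.25,"roll": 0,"claw": -1},{"dx": 0,"dy": 0,"dz": -0.25,"roll": 0,"claw": -1},{"dx": 0,"dy": 0,"dz": -0.25,"roll": 0,"claw": -1},{"dx": 0,"dy": 0,"dz": -0.25,"roll": 0,"claw": -1}], "force": 30}}

```text
time: 29.5
tool_pos: [530.1, -174.6, 264.3]
tool_rot: [-2.052, -2.377, 0.001]
wrist_force: [0.3, 0.8, -2.0]
gripper_width: 0.124
```

```bash
python3 - <<'E'
from plant import robot
from h import *
u=np.array([np.cos(np.radians(10.5)),np.sin(np.radians(10.5))]);v=np.array([-u[1],u[0]])
t=495.5*u+86.5*v
plan(robot,(*t,265),100.5,10)
E
```

```text
now [ 530.1 -174.6  264.3] yaw 98.4 d [-58.6 349.9   0.7] mm/row 35.5 deg/row 0.21 w 0.124 F [ 0.3  0.8 -2. ] t 29.5
{'dx': np.float64(0.296), 'dy': np.float64(-0.006), 'dz': np.float64(-0.001), 'roll': -0.0006}
{'dx': np.float64(0.296), 'dy': np.float64(-0.005), 'dz': np.float64(-0.001), 'roll': -0.0006}
{'dx': np.float64(0.296), 'dy': np.float64(-0.004), 'dz': np.float64(-0.001), 'roll': -0.0006}
{'dx': np.float64(0.296), 'dy': np.float64(-0.002), 'dz': np.float64(-0.001), 'roll': -0.0006}
{'dx': np.float64(0.296), 'dy': np.float64(-0.001), 'dz': np.float64(-0.001), 'roll': -0.0006}
{'dx': np.float64(0.296), 'dy': np.float64(-0.0), 'dz': np.float64(-0.001), 'roll': -0.0006}
{'dx': np.float64(0.296), 'dy': np.float64(0.001), 'dz': np.float64(-0.001), 'roll': -0.0006}
{'dx': np.float64(0.296), 'dy': np.float64(0.002), 'dz': np.float64(-0.001), 'roll': -0.0006}
{'dx': np.float64(0.296), 'dy': np.float64(0.003), 'dz': np.float64(-0.001), 'roll': -0.0006}
{'dx': np.float64(0.296), 'dy': np.float64(0.004), 'dz': np.float64(-0.001), 'roll': -0.0006}
```

Request:
{"api": "servo_tool", "payload": {"moves": [{"dx": 0.3,"dy": -0.005,"dz": 0,"roll": -0.001,"claw": -1},{"dx": 0.3,"dy": -0.005,"dz": 0,"roll": -0.001,"claw": -1},{"dx": 0.3,"dy": -0.005,"dz": 0,"roll": -0.001,"claw": -1},{"dx": 0.3,"dy": 0,"dz": 0,"roll": -0.001,"claw": -1},{"dx": 0.3,"dy": 0,"dz": 0,"roll": -0.001,"claw": -1}]}}

```text
time: 30.12
tool_pos: [499.6, 3.7, 263.5]
tool_rot: [-2.015, -2.41, 0.002]
wrist_force: [0.7, 0.2, -0.9]
gripper_width: 0.132
```

Request:
{"api": "servo_tool", "payload": {"moves": [{"dx": 0.3,"dy": 0,"dz": 0,"roll": -0.001,"claw": -1},{"dx": 0.29,"dy": 0,"dz": 0,"roll": 0,"claw": -1},{"dx": 0.29,"dy": 0,"dz": 0,"roll": 0,"claw": -1},{"dx": 0.29,"dy": 0.005,"dz": 0,"roll": 0,"claw": -1},{"dx": 0.29,"dy": 0.005,"dz": 0,"roll": 0,"claw": -1}]}}

```text
time: 30.75
tool_pos: [469.0, 175.9, 263.5]
tool_rot: [-2.008, -2.416, 0.002]
wrist_force: [0.5, 0.5, -0.8]
gripper_width: 0.127
```

Request:
{"api": "servo_tool", "payload": {"moves": [{"dx": 0,"dy": 0,"dz": 0.2,"roll": 0,"claw": -1},{"dx": 0,"dy": 0,"dz": 0.2,"roll": 0,"claw": -1},{"dx": 0,"dy": 0,"dz": 0.15,"roll": 0,"claw": -1},{"dx": 0,"dy": 0,"dz": 0,"roll": 0,"claw": -1},{"dx": 0,"dy": 0,"dz": 0,"roll": 0,"claw": -1}]}}

```text
time: 31.38
tool_pos: [470.2, 175.6, 198.5]
tool_rot: [2.007, 2.416, 0.001]
wrist_force: [0.2, 1.2, -1.6]
gripper_width: 0.128
```

```bash
python3 - <<'E'
from plant import robot
from h import *
u=np.array([np.cos(np.radians(10.5)),np.sin(np.radians(10.5))]);v=np.array([-u[1],u[0]])
c=robot.get_calibration("wrist");a=robot.get_image("wrist");cv2.imwrite("pics/w10.png",a)
b,g,r=[a[...,i].astype(int) for i in range(3)]
m=((r>90)&(r-b>60)&(g>80))&(np.arange(420)[:,None]<235)
n,l,st,ce=cv2.connectedComponentsWithStats(m.astype(np.uint8))
p=robot.sense()["tool_pos"]
for k in range(1,n):
    if st[k][4]>40: q=pix(c,ce[k],15)[:2];print(st[k],ce[k],"if clip: across %.1f along %.1f"%(q@u,q@v-87))
print("clip expected",proj(c,(*(495.7*u+(87+59.5)*v),15)),"held far end expected",proj(c,(*(p[:2]+45*v),p[2]+21)))
print(p[:2]@u,p[:2]@v)
plan(robot,(*(495.5*u+86.5*v),125),100.5,5)
E
```

```text
[267 113  25  16 384] [278.5625   120.515625] if clip: across 494.7 along 59.0
[ 263  170   31   65 1955] [278.05984655 202.27109974] if clip: across 494.4 along -17.8
clip expected [279.66281283 120.00462379] held far end expected [279.01248291 171.57322905]
494.5548048219285 86.98893428890423
now [470.4 175.7 198.7] yaw 100.6 d [  1.   -0.3 -73.7] mm/row 14.7 deg/row -0.01 w 0.129 F [-0.3  0.  -1.4] t 31.43
{'dx': np.float64(-0.001), 'dy': np.float64(0.002), 'dz': np.float64(0.123), 'roll': 0.0}
{'dx': np.float64(-0.001), 'dy': np.float64(0.002), 'dz': np.float64(0.123), 'roll': 0.0}
{'dx': np.float64(-0.001), 'dy': np.float64(0.002), 'dz': np.float64(0.123), 'roll': 0.0}
{'dx': np.float64(-0.001), 'dy': np.float64(0.002), 'dz': np.float64(0.123), 'roll': 0.0}
{'dx': np.float64(-0.001), 'dy': np.float64(0.002), 'dz': np.float64(0.123), 'roll': 0.0}
```

Aligned as it was for blue. I lower it.

Request:
{"api": "servo_tool", "payload": {"moves": [{"dx": -0.005,"dy": 0.005,"dz": 0.15,"roll": 0,"claw": -1},{"dx": 0,"dy": 0,"dz": 0.15,"roll": 0,"claw": -1},{"dx": 0,"dy": 0,"dz": 0.15,"roll": 0,"claw": -1},{"dx": 0,"dy": 0,"dz": 0.1,"roll": 0,"claw": -1},{"dx": 0,"dy": 0,"dz": 0.08,"roll": 0,"claw": -1}]}}

```text
time: 32.05
tool_pos: [470.2, 175.0, 121.3]
tool_rot: [-2.006, -2.416, 0.001]
wrist_force: [-1.1, -1.3, -1.2]
gripper_width: 0.127
```

Request:
{"api": "servo_tool", "payload": {"moves": [{"dx": 0,"dy": 0,"dz": 0.05,"roll": 0,"claw": -1},{"dx": 0,"dy": 0,"dz": 0.05,"roll": 0,"claw": -1},{"dx": 0,"dy": 0,"dz": 0.05,"roll": 0,"claw": -1},{"dx": 0,"dy": 0,"dz": 0.05,"roll": 0,"claw": -1},{"dx": 0,"dy": 0,"dz": 0,"roll": 0,"claw": -1}]}}

```text
time: 32.67
tool_pos: [470.2, 174.8, 97.9]
tool_rot: [-2.007, -2.416, 0.001]
wrist_force: [-0.4, -0.6, -0.3]
gripper_width: 0.129
```

Request:
{"api": "servo_tool", "payload": {"moves": [{"dx": 0,"dy": 0,"dz": 0.04,"roll": 0,"claw": -1},{"dx": 0,"dy": 0,"dz": 0.03,"roll": 0,"claw": -1},{"dx": 0,"dy": 0,"dz": 0.03,"roll": 0,"claw": -1},{"dx": 0,"dy": 0,"dz": 0.02,"roll": 0,"claw": -1},{"dx": 0,"dy": 0,"dz": 0,"roll": 0,"claw": -1}]}}

```text
time: 33.3
tool_pos: [470.4, 174.9, 83.7]
tool_rot: [-2.007, -2.416, 0.0]
wrist_force: [0.5, -0.8, -1.6]
gripper_width: 0.13
```

Request:
{"api": "servo_tool", "payload": {"moves": [{"dx": 0,"dy": 0,"dz": 0.02,"roll": 0,"claw": -1},{"dx": 0,"dy": 0,"dz": 0.02,"roll": 0,"claw": -1},{"dx": 0,"dy": 0,"dz": 0.01,"roll": 0,"claw": -1},{"dx": 0,"dy": 0,"dz": 0,"roll": 0,"claw": -1},{"dx": 0,"dy": 0,"dz": 0,"roll": 0,"claw": -1}]}}

```text
time: 33.92
tool_pos: [470.6, 174.9, 78.0]
tool_rot: [2.007, 2.417, 0.0]
wrist_force: [0.2, 0.3, -1.8]
gripper_width: 0.127
```

Request:
{"api": "servo_tool", "payload": {"moves": [{"dx": 0,"dy": 0,"dz": 0.01,"roll": 0,"claw": -1},{"dx": 0,"dy": 0,"dz": 0.01,"roll": 0,"claw": -1},{"dx": 0,"dy": 0,"dz": 0,"roll": 0,"claw": -1},{"dx": 0,"dy": 0,"dz": 0,"roll": 0,"claw": -1},{"dx": 0,"dy": 0,"dz": 0,"roll": 0,"claw": -1}]}}

```text
time: 34.55
tool_pos: [470.6, 174.9, 75.6]
tool_rot: [2.007, 2.417, 0.0]
wrist_force: [0.3, 0.7, -1.4]
gripper_width: 0.126
```

Request:
{"api": "servo_tool", "payload": {"moves": [{"dx": 0,"dy": 0,"dz": 0.01,"roll": 0,"claw": -1},{"dx": 0,"dy": 0,"dz": 0.01,"roll": 0,"claw": -1},{"dx": 0,"dy": 0,"dz": 0,"roll": 0,"claw": -1},{"dx": 0,"dy": 0,"dz": 0,"roll": 0,"claw": -1},{"dx": 0,"dy": 0,"dz": 0,"roll": 0,"claw": -1}]}}

```text
time: 35.17
tool_pos: [471.0, 174.9, 74.9]
tool_rot: [2.006, 2.415, -0.0]
wrist_force: [-4.6, -2.8, 18.6]
gripper_width: 0.128
```

Contact exactly where predicted (75). I release and retreat, then take a final look at the rack.

Request:
{"api": "servo_tool", "payload": {"moves": [{"dx": 0,"dy": 0,"dz": -0.015,"roll": 0,"claw": -1},{"dx": 0,"dy": 0,"dz": 0,"roll": 0,"claw": -0.66},{"dx": 0,"dy": 0,"dz": 0,"roll": 0,"claw": -0.62},{"dx": 0,"dy": 0,"dz": 0,"roll": 0,"claw": -0.62},{"dx": 0,"dy": 0,"dz": 0,"roll": 0,"claw": -0.62}]}}

```text
time: 35.8
tool_pos: [470.4, 174.9, 74.8]
tool_rot: [-2.007, -2.416, 0.0]
wrist_force: [0.4, -0.0, -0.1]
gripper_width: 0.192
```

Request:
{"api": "servo_tool", "payload": {"moves": [{"dx": 0,"dy": 0,"dz": -0.1,"roll": 0,"claw": -0.62},{"dx": 0,"dy": 0,"dz": -0.3,"roll": 0,"claw": -0.62},{"dx": 0,"dy": 0,"dz": -0.4,"roll": 0,"claw": -0.62},{"dx": 0,"dy": 0,"dz": -0.4,"roll": 0,"claw": -0.62},{"dx": 0,"dy": 0,"dz": -0.2,"roll": 0,"claw": -0.62}]}}

```text
time: 36.42
tool_pos: [471.4, 175.9, 246.3]
tool_rot: [2.005, 2.415, 0.005]
wrist_force: [0.1, -0.2, -0.2]
gripper_width: 0.191
```

Request:
{"api": "servo_tool", "payload": {"moves": [{"dx": -0.3,"dy": 0,"dz": 0,"roll": 0,"claw": -0.62},{"dx": -0.3,"dy": 0,"dz": 0,"roll": 0,"claw": -0.62},{"dx": -0.3,"dy": 0,"dz": 0,"roll": 0,"claw": -0.62},{"dx": -0.2,"dy": 0,"dz": 0,"roll": 0,"claw": -0.62},{"dx": 0,"dy": 0,"dz": 0,"roll": 0,"claw": -0.62}]}}

```text
time: 37.05
tool_pos: [495.0, 43.1, 243.3]
tool_rot: [2.012, 2.412, -0.001]
wrist_force: [-0.0, 0.1, 0.0]
gripper_width: 0.19
```

```bash
python3 - <<'E'
from plant import robot
from h import *
import json
c=robot.get_calibration("wrist")
json.dump({k:(np.array(v).tolist()) for k,v in c.items()},open("w11.json","w"))
a=robot.get_image("wrist");t=robot.get_image("top");s=robot.get_image("side")
top=cv2.resize(a[:235],(800,336),interpolation=cv2.INTER_CUBIC)
l=cv2.resize(t[160:240,175:255],(264,264),interpolation=cv2.INTER_CUBIC);m=cv2.resize(s[205:285,295:375],(264,264),interpolation=cv2.INTER_CUBIC);n=cv2.resize(t[150:240,310:400],(272,264),interpolation=cv2.INTER_CUBIC)
cv2.imwrite("pics/f1.png",np.vstack([top,np.hstack([l,m,n])]))
print(robot.sense()["tool_pos"],robot.sense()["time"])
E
```

```text
[494.4834361   46.5480032  243.39458714] 37.2
```

View pics/f1.png

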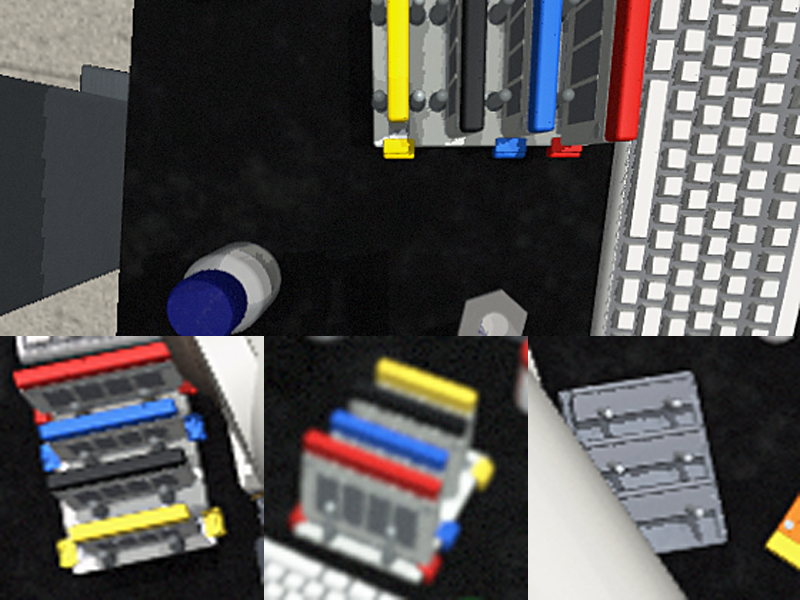

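All three stand in their slots and the stand is empty. Red looks slightly more displaced than the others, so I quantify the leans.

```bash
python3 - <<'E'
from h import *
import json
from plant import robot
C=json.load(open("w11.json"));T=robot.get_calibration("top")
u=np.array([np.cos(np.radians(10.5)),np.sin(np.radians(10.5))]);v=np.array([-u[1],u[0]])
for n,p,z in(("red",(624,132),112),("blue",(543,124),104),("black",(472,124),108),("yel",(398,114),98),("rclip",(566,151),15),("bclip",(510,148),15),("yclip",(399,149),15)):
    q=pix(C,(p[0]*.7,p[1]*.7),z)[:2];print(n,"across %.1f along %.1f"%(q@u,q@v-87))
print("top cam")
for n,a,b,z in(("red",(17,380),(170,350),112),("blue",(42,432),(178,407),104),("black",(50,482),(184,458),108),("yel",(77,532),(188,512),98)):
    A,B=[pix(T,(175+p[0]/3.3,160+(p[1]-336)/3.3),z)[:2] for p in(a,b)];m=(A+B)/2
    print(n,"across %.1f along %.1f len %.0f"%(m@u,m@v-87,np.hypot(*(A-B))))
E
```

```text
red across 615.7 along -53.7
blue across 574.2 along -49.2
black across 534.9 along -49.5
yel across 495.1 along -43.6
rclip across 615.7 along -62.2
bclip across 575.3 along -60.2
yclip across 495.9 along -60.9
top cam
red across 614.3 along -1.1 len 117
blue across 572.4 along -5.2 len 104
black across 532.4 along -3.9 len 101
yel across 493.3 along -7.2 len 84
```

```bash
python3 -c "
from plant import robot
print(robot.job_done(),robot.sense()['time'])"
```

```text
the job is handed in; nothing more can be done
the job is handed in; nothing more can be done
```

I took the red, blue and yellow cassettes off the drain stand in that order and stood each upright, band up, in the slot with its own colour of clips. Each was lowered to contact before release, and the job was handed in at about 37 s with the gripper clear of everything.

**Final pictures:** all three are standing within about 1 mm of their clip line across the slot. The stand is empty. The black cassette is still upright in its slot, and I saw nothing else disturbed in the parts of the worktop pictured.

**Along the slot:** the readings put each cassette roughly centred. They disagree by a few mm: red +1 to +5 mm by wrist camera and -1 mm by the top camera, and the top camera reads blue and yellow 5–7 mm off the other way.

**Checks that did not fully agree:**
- **Red's height:** red touched down about 4 mm higher than the slot floor would give, while blue and yellow landed where expected. The likely cause is that the 120 mm wide red cassette bears on the two raised clips at its ends. The moment reading was balanced, so it appears level, but I did not probe its height separately.
- **Red's contact force:** red was briefly pressed down with about 34 N at the wrist, more than the 11–19 N used for the other two.
- **Pictures:** I viewed 11, one over the budget of 10.

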